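Unstack the porcelain blanks for painting

TASK

Take the stack of porcelain blanks apart from the top down. First nest the long steel angle that weighs the stack down squarely over the shorter steel angle lying on the bench, ridge over ridge; then set the square tile, the oval plaque and last the rectangular plaque each gently, flat, centred and square on the dark grey felt pad of its own shape. Leave the mug and the jar where they are.

Things in the scene. Friction and masses are not known exactly. Their poses are not given: they have to be found in the camera images.
- angle_long: Loose bare-steel angle section (about 0.09 kg), 66 mm long, legs 24 mm wide and 4 mm thick at 90 degrees. It lies like a roof, ridge up and open side down, 34 mm wide over its legs and 19.8 mm high, on top of the stack (on the square tile). Pinched lengthways, over its two end faces, it can be set straight down. Origin: centre of its underside; z up, x along the ridge, y across.
- angle_short: Loose bare-steel angle section of the same profile (legs 24 x 4 mm, 34 mm wide, 19.8 mm high) but only 56 mm long, lying alone on the bench like a roof, ridge up. It is the place for the long angle, which when nested sits 5.7 mm higher than it, ridge over ridge. Weighs about 0.08 kg and can slide. Origin: centre of its underside; z up, x along the ridge, y across.
- tile_square: Loose white porcelain tile (about 0.1 kg) 56 x 56 mm, 14 mm thick, second from the top of the stack, under the long angle, on the oval plaque. Origin: centre of its underside; z up, x and y parallel to its sides.
- plaque_oval: Loose white porcelain plaque (about 0.14 kg), a long oval with straight sides and half-round ends: 104 mm long (x), 58 mm wide (y), 14 mm thick; the straight sides are 46 mm long. Third from the top, under the square tile, on the rectangular plaque. Origin: centre of its underside; z up, x along its length.
- plaque_rect: Loose white porcelain plaque (about 0.24 kg) 130 mm long (x), 62 mm wide (y), 14 mm thick; lies on the bench at the bottom of the stack. Origin: centre of its underside; z up, x along its length. All the pieces of the stack are stacked nearly concentric, turned against one another by up to about 0.3 rad a layer.
- pad_square: Square dark grey felt pad 76 x 76 mm, 5 mm thick, for the square tile. Fixed to the bench, so it does not shift. Origin: centre of its underside, on the bench top; x and y parallel to its sides.
- pad_oval: Dark grey felt pad, a long oval with straight sides and half-round ends, 124 mm long (x), 78 mm wide (y), 5 mm thick, for the oval plaque. Fixed to the bench, so it does not shift. Origin: centre of its underside, on the bench top; x along its length.
- pad_rect: Rectangular dark grey felt pad 150 mm long (x), 82 mm wide (y), 5 mm thick, for the rectangular plaque. Fixed to the bench, so it does not shift. Origin: centre of its underside, on the bench top; x along its length.
- mug: White mug, 80 mm across, 90 mm high, standing on the left of the bench; not to be disturbed. Origin: centre of its underside; its handle points along its y.
- jar: Small amber glass jar with a red cap, 56 mm across, 85 mm high, standing on the right of the bench; not to be disturbed. Origin: centre of its underside.

How it is judged:
On the way, in this order (a step that is already met when the one before it is completed fails the run):
1. the long angle is nested over the short one (z of angle_long in the frame of angle_short between 0.003 and 0.0085 m and y of angle_long in the frame of angle_short between -0.004 and 0.004 m and x of angle_long in the frame of angle_short between -0.01 and 0.01 m and angle between the x axis of angle_long and the x axis of angle_short, either way round below 0.12 rad and angle between each of angle_long, angle_short's own z axis and vertical below 0.12 rad), for 0.2 s.
2. the square tile lies on the square pad (horizontal distance between tile_square and pad_square below 0.012 m and z of tile_square in the frame of pad_square between 0.002 and 0.008 m and angle between tile_square's own z axis and vertical below 0.08 rad and (angle between the x axis of tile_square and the x axis of pad_square, either way round below 0.17 rad or angle between the x axis of tile_square and the y axis of pad_square, either way round below 0.17 rad)), for 0.2 s.
3. the oval plaque lies on the oval pad (horizontal distance between plaque_oval and pad_oval below 0.012 m and z of plaque_oval in the frame of pad_oval between 0.002 and 0.008 m and angle between plaque_oval's own z axis and vertical below 0.08 rad and angle between the x axis of plaque_oval and the x axis of pad_oval, either way round below 0.17 rad), for 0.2 s.
4. the rectangular plaque lies on the rectangular pad (horizontal distance between plaque_rect and pad_rect below 0.012 m and z of plaque_rect in the frame of pad_rect between 0.002 and 0.008 m and angle between plaque_rect's own z axis and vertical below 0.08 rad and angle between the x axis of plaque_rect and the x axis of pad_rect, either way round below 0.17 rad), for 0.2 s.
At the end, for the whole second after the job is handed in: Long angle nested over the short: 3-8.5 mm above it, within 4 mm across, 10 mm along, 0.12 rad (yaw, tilt). Square tile, oval and rectangular plaque each flat (0.08 rad) on the pad of its shape, underside 2-8 mm over the bench, within 12 mm of centre, parallel within 0.17 rad. All at rest (all of step 1 and all of step 2 and all of step 3 and all of step 4 and linear speed of each of angle_long, angle_short, tile_square, plaque_oval, plaque_rect below 0.02 m/s and angular speed of each of angle_long, angle_short, tile_square, plaque_oval, plaque_rect below 0.15 rad/s); the robot touches nothing.
It fails at once if the mug or the jar is moved more than 20 mm or tipped (distance of any of mug, jar from where it was at the start of the episode above 0.02 m or angle between any of mug, jar's own z axis and vertical above 0.3 rad).
It fails at once if a porcelain piece is slammed or pressed on its pad with more than 60 N (contact force between tile_square and pad_square above 60 N or contact force between plaque_oval and pad_oval above 60 N or contact force between plaque_rect and pad_rect above 60 N).
It fails at once if a porcelain piece is dropped onto its pad (let go more than 15 mm above it) ((horizontal distance between tile_square and pad_square below 0.05 m and z of tile_square in the frame of pad_square above 0.02 m and contact force between tile_square and the fingers below 0.05 N) or (horizontal distance between plaque_oval and pad_oval below 0.05 m and z of plaque_oval in the frame of pad_oval above 0.02 m and contact force between plaque_oval and the fingers below 0.05 N) or (horizontal distance between plaque_rect and pad_rect below 0.05 m and z of plaque_rect in the frame of pad_rect above 0.02 m and contact force between plaque_rect and the fingers below 0.05 N)).
It also fails if it takes over 109 s, if anything falls off the work surface, if the arm or the gripper's body presses on something with over 40 N, if the wrist force passes 120 N, or if a joint passes its speed limit or range.

ROBOT

A 6-joint arm with a two-finger parallel gripper is mounted at the origin on the work surface. World frame = base frame: x ahead of the robot, y to its left, z up, the work surface at z = 0. Lengths are in m, angles in rad, forces in N, time in s.
With the tool pointing down it reaches from about 0.35 to 0.925 m from the base axis. Payload 6.4 kg.
Tool frame: the origin (TCP) lies between the finger pads; the fingertips stand 22 mm ahead of it and the grasp point (between the pads) lies 3 mm ahead of it; z points along the fingers, y is the direction in which the jaws open and shut (so a half turn about z gives the same grasp; the last joint's range is limited). The gripper opens to 85 mm and grips with 20 to 120 N. Pads are 22 mm wide; open, the fingers measure 114 mm over their backs; the gripper's body (76 mm by 85 mm) begins 54 mm behind the grasp point. The pads swing forward as they close: fully open they stand 13 mm farther back than shut.
Start: joints at [-1.501, 0.245, 1.558, -0, 1.339, -0.174], TCP at [0.157, -0.631, 0.253] pointing down, gripper open.
Joint ranges: [-3.13, 3.13], [-1.02, 2.26], [0.13, 2.54], [-0.95, 4.09], [0.21, 2.88], [-2.74, 2.74]. Speed limits (rad/s): [2.57, 2.57, 3.14, 3.14, 3.14, 3.14].

INTERFACE

Orientations are given as a rotation vector (axis times angle).
In Python, from workcell import bot, viewer, finder gives the robot as it stands.
- The arm moves only by the tool apply_moves, never from a script. Its argument "increments" is a list of rows, each an object of numbers: "dx", "dy", "dz": the shift along the tool's x, y, z in mm; "wx", "wy", "wz": the turn, a rotation vector about the tool's x, y, z in degrees; "claw": the opening, from -1 (shut) to 1 (fully open). In form: [{"dx": .., "dy": .., "dz": .., "wx": .., "wy": .., "wz": .., "claw": ..}, ...]. A call has 1 to 20 rows; each row shifts and turns the pose as measured when the row begins, along the tool's axes as they then stand; what a row does not reach is not made up. A row lasts 1/10 s, in which the tool goes at most 50 mm and 8.59 degrees, less where a joint would pass 70% of its speed; a pose out of reach is approached as far as the arm can. A call is refused whole if a number of a shift passes 50 or a number of a turn 8.59, either way. A call with a gripper value outside its range is refused whole. The fingers move at their own pace and stop on an object; the grip force is fixed at half the most. Time passes only in rows, so rows that do not move let the fingers close. It gives the time, the measured TCP pose, the force and the opening at its end, in the units of the state.
- bot.state(): the state, without advancing time (a new reading comes with each control period).
- viewer.get_image(name): name is "scene" or "top"; returns the picture (420x560x3 uint8, red, green, blue); there is no depth.
- viewer.get_calibration(name): a dict with "fx", "fy", "cx", "cy" (pixels), "R" (3x3) and "t" (3): a world point X has camera coordinates R X + t. Camera axes: x right, y down, z forward; pixel columns grow to the right and rows downward; lengths in m; the calibration is good to about 2 mm. A picture is of the moment at which its call begins. get_calibration takes no time and is no camera call.
- bot.finish_job(): hands the job in, once; it reports no verdict.
Trained networks look in the newest picture that a camera, given by its name, has taken for a name from the list of things; names that differ only in an ending like _2 or _b are one class to them, and where a whole thing is asked for, a point or a joint stands for the part that bears it (a point fixed in the world has none). Each returns a list of dicts, best first, with "confidence" (0 to 1); they miss things now and then, are a little off and sometimes report something else, mostly with a low value. They report only what shows in the picture. A call takes as long as a camera call.
- finder.recognise(camera, target): "xy" ([column, row] in pixels, amid what is visible of it).
- finder.landmark_of(camera, target): "xy" ([column, row] in pixels: a listed point, or the origin of a listed thing).
The state is a dict: "time": time; "joint_pos": joint angles; "dq": joint speeds; "joint_efforts": joint torques, N m; "tool_pos": TCP position; "eef_rot": TCP orientation; "contact_force": force on the tool from outside, world axes, zero at the start; "wrist_torque": the same for the moment, N m; "gripper_width": finger opening in m.
Only numpy, scipy, OpenCV 4.12 (cv2) and the standard library are available. Lean on these libraries where they do the work, as an engineer would, in place of code of your own. Each camera call takes 0.05 s, during which the arm holds its last target.

## Working session

There is one attempt and no reset: what is moved stays moved. The work goes in short steps, Python scripts to look and compute and a tool call to move; the robot and the scene stay as the last step left them, time stands still between calls to the robot, and variables do not carry over. Pictures are saved under pics/ and viewed, and the job is handed in when it is done.

Besides the shell and the picture viewer there is one more tool, called after "Request:" as a command line: name --argument value ..., lists and objects as JSON in quotes. apply_moves: Moves the arm, as the interface text tells. Its arguments: {"type":"object","properties":{"increments":{"type":"array"}},"required":["increments"]}

```bash
ls; mkdir -p pics
python3 - <<'E'
from workcell import bot, viewer, finder
import cv2
s=bot.state(); print({k:s[k] for k in ('time','tool_pos','eef_rot','contact_force','gripper_width')})
for n in ('scene','top'):
    im=viewer.get_image(n); cv2.imwrite(f'pics/{n}0.png',im[:,:,::-1])
    c=viewer.get_calibration(n); print(n,c)
E
```

```text
pics
{'time': 0.0, 'tool_pos': array([ 0.15688484, -0.6302568 ,  0.25218322]), 'eef_rot': array([-3.11639878e+00, -3.81770583e-01, -2.07735597e-04]), 'contact_force': array([-0.31806006,  0.08737514,  0.66029757]), 'gripper_width': 0.0853715550693491}
scene {'fx': 444.24557348503527, 'fy': 444.24557348503527, 'cx': 280.5096816495785, 'cy': 212.995653927242, 'R': array([[-0.41676886,  0.90884395, -0.01750421],
       [ 0.57109607,  0.24680913, -0.78290135],
       [-0.70721496, -0.33628549, -0.62189957]]), 't': array([ 0.2237881 , -0.26150615,  1.51064701])}
top {'fx': 509.05979598040705, 'fy': 509.05979598040705, 'cx': 280.012479662697, 'cy': 207.55959771028176, 'R': array([[-0.01722289, -0.99969542, -0.01767578],
       [-0.98130477,  0.02029002, -0.19138773],
       [ 0.19168808,  0.01404907, -0.98135534]]), 't': array([0.03632514, 0.53062286, 1.14741399])}
```

View pics/top0.png

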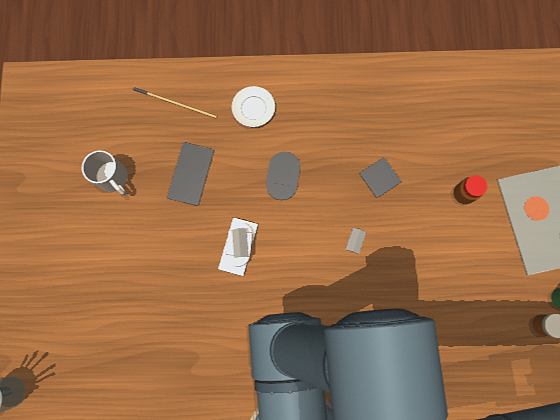

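View pics/scene0.png

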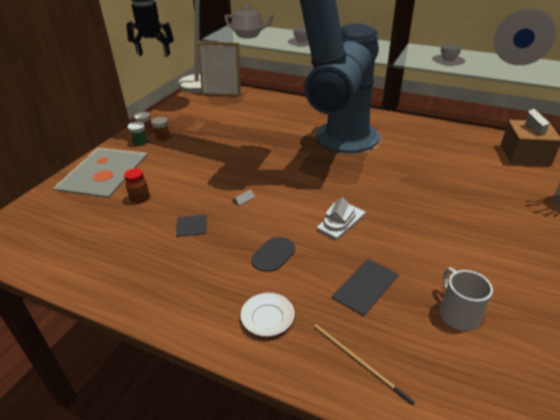

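Run:
```python
import cv2
t=cv2.imread('pics/top0.png'); s=cv2.imread('pics/scene0.png')
a=cv2.resize(t[130:290,150:420],None,fx=2.9,fy=2.9,interpolation=cv2.INTER_CUBIC); cv2.imwrite('pics/topz0.png',a)
a=cv2.resize(s[180:320,160:410],None,fx=3.2,fy=3.2,interpolation=cv2.INTER_CUBIC); cv2.imwrite('pics/scenez0.png',a)
a=cv2.resize(t[205:285,210:270],None,fx=7,fy=7,interpolation=cv2.INTER_CUBIC)
b=cv2.resize(s[185:245,305:375],None,fx=7,fy=7,interpolation=cv2.INTER_CUBIC)
cv2.imwrite('pics/stz.png',a);cv2.imwrite('pics/ssz.png',b)
```

```text
(no output)
```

View pics/topz0.png

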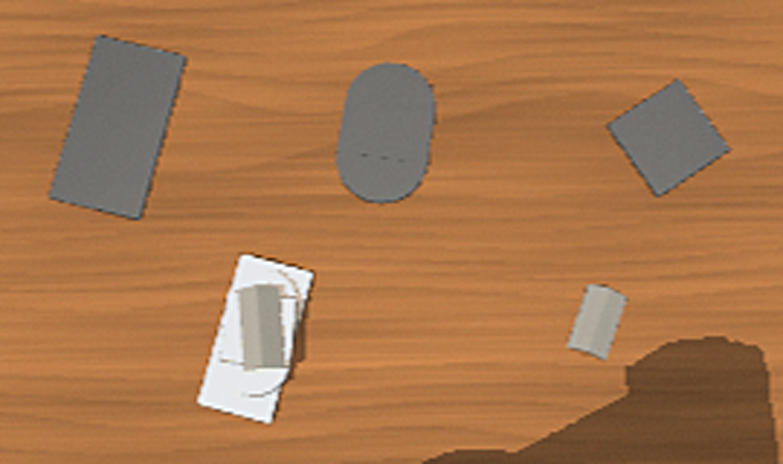

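View pics/stz.png

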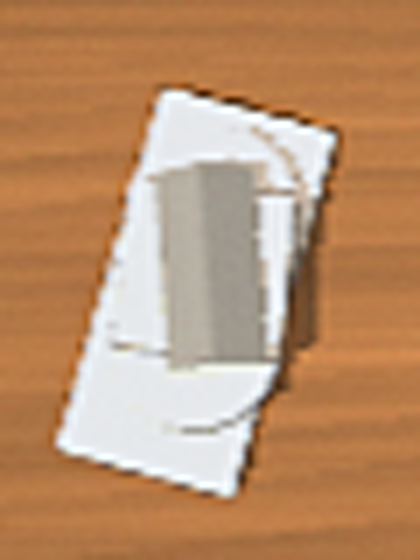

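View pics/ssz.png

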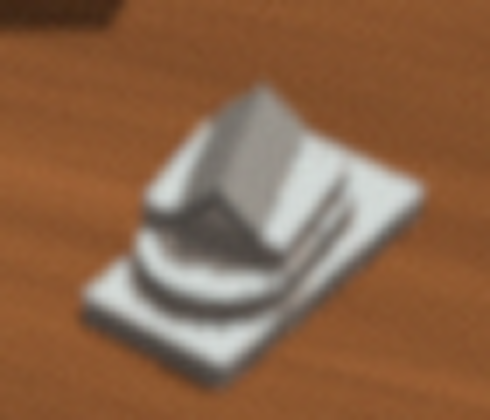

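```bash
cat > h.py <<'E'
import numpy as np, cv2
from workcell import bot, viewer, finder
C={n:viewer.get_calibration(n) for n in('scene','top')}
def proj(n,P):
    c=C[n];P=np.atleast_2d(P)@np.array(c['R']).T+c['t']
    return np.c_[c['fx']*P[:,0]/P[:,2]+c['cx'],c['fy']*P[:,1]/P[:,2]+c['cy']]
def back(n,uv,z):
    c=C[n];uv=np.atleast_2d(uv);R=np.array(c['R'])
    d=np.c_[(uv[:,0]-c['cx'])/c['fx'],(uv[:,1]-c['cy'])/c['fy'],np.ones(len(uv))]@R
    o=-R.T@c['t']; k=(z-o[2])/d[:,2]; return o+d*k[:,None]
def rect(L,W): return np.array([[-L,-W],[L,-W],[L,W],[-L,W]])/2
def oval(L,W):
    a=np.linspace(-np.pi/2,np.pi/2,30);r=W/2;e=L/2-r
    p=np.c_[e+r*np.cos(a),r*np.sin(a)];return np.r_[p,-p]
def solid(outline,h,x,y,yaw,z0):
    c,s=np.cos(yaw),np.sin(yaw);o=outline@np.array([[c,s],[-s,c]])+[x,y]
    return np.r_[np.c_[o,np.full(len(o),z0)],np.c_[o,np.full(len(o),z0+h)]]
def roof(L,x,y,yaw,z0):
    pr=np.array([[-.017,0.0028],[-.0142,0],[0,.0142+.0],[.0142,0],[.017,.0028],[0,.0198]])
    P=np.array([[sx*L/2,p[0],p[1]] for sx in(-1,1) for p in pr])
    c,s=np.cos(yaw),np.sin(yaw)
    return np.c_[P[:,0]*c-P[:,1]*s+x,P[:,0]*s+P[:,1]*c+y,P[:,2]+z0]
def hullmask(n,P,ss=4,shape=(420,560)):
    uv=(proj(n,P)+.5)*ss-.5
    m=np.zeros((shape[0]*ss,shape[1]*ss),np.uint8)
    h=cv2.convexHull(uv.astype(np.float32)); cv2.fillConvexPoly(m,np.round(h*16).astype(np.int32),255,shift=4)
    return cv2.resize(m,(shape[1],shape[0]),interpolation=cv2.INTER_AREA)
E
python3 - <<'E'
from h import *
for n in('top','scene'):
    im=cv2.imread(f'pics/{n}0.png');hsv=cv2.cvtColor(im,cv2.COLOR_BGR2HSV)
    m=(hsv[:,:,1]<75).astype(np.uint8)
    k,l,st,ce=cv2.connectedComponentsWithStats(m)
    for i in range(1,k):
        if 80<st[i,4]<6000 and 120<ce[i,1]<330:
            co=np.argwhere(l==i)[:,::-1]
            cs,_=cv2.findContours((l==i).astype(np.uint8),0,1); c=max(cs,key=cv2.contourArea)[:,0]
            w=back(n,c,.005)[:,:2]
            (cx,cy),(a,b),ang=cv2.minAreaRect((w*1000).astype(np.float32))
            print(n,st[i],ce[i].round(1),'world mm',round(cx),round(cy),round(a),round(b),round(ang,1))
for t in('angle_long','angle_short','tile_square','plaque_oval','plaque_rect','pad_square','pad_oval','pad_rect'):
    for n in('top','scene'):
        r=finder.landmark_of(n,t)[:2]
        print(t,n,[(q['confidence'],np.round(q['xy'],1),back(n,q['xy'],0)[0,:2].round(3)) for q in r])
E
```

```text
top [ 167  142   47   64 1882] [190.3 173.5] world mm 632 249 82 149 74.8
top [  81  150   46   46 1395] [104.4 171.3] world mm 636 458 144 84 48.3
top [ 266  152   34   48 1316] [282.7 175.5] world mm 622 19 78 123 80.7
top [359 157  43  41 917] [379.9 177.2] world mm 612 -221 76 76 32.4
top [ 497  166   63  109 4397] [534.6 217.5] world mm 499 -608 240 158 11.4
top [ 218  218   40   58 1441] [237.7 246.4] world mm 448 130 67 132 74.5
top [346 228  20  26 330] [355.6 240.1] world mm 457 -154 34 58 68.4
top [542 314  18  24 367] [551.5 325. ] world mm 250 -596 39 54 83.1
scene [152 117  15  11 132] [159.2 122.1] world mm 170 -652 82 50 36.1
scene [  54  148   92   49 2229] [ 99.9 172.1] world mm 501 -617 242 182 11.4
scene [235 190  19  15 161] [244.2 197.2] world mm 452 -149 36 67 70.7
scene [ 317  198   49   42 1099] [339.7 218.5] world mm 432 119 94 154 73.7
scene [177 215  29  21 516] [191.1 225.2] world mm 614 -219 74 72 32.2
scene [252 238  43  33 974] [272.6 253.8] world mm 624 20 75 121 78.8
scene [ 333  260   65   55 1839] [364.9 286.4] world mm 634 250 79 148 74.8
scene [ 4
[... 695 characters left out ...]
228]))]
plaque_oval scene [(0.56, array([336.5, 220.7]), array([0.442, 0.117]))]
plaque_rect top [(0.68, array([237.1, 248.6]), array([0.442, 0.133]))]
plaque_rect scene [(0.76, array([343.7, 221.6]), array([0.438, 0.136]))]
pad_square top [(0.68, array([381.7, 177.7]), array([ 0.611, -0.226]))]
pad_square scene [(0.72, array([192. , 224.9]), array([ 0.608, -0.221]))]
pad_oval top [(0.84, array([280.7, 173.3]), array([0.628, 0.024]))]
pad_oval scene [(0.68, array([272.7, 253. ]), array([0.619, 0.017])), (0.65, array([335.7, 219.9]), array([0.44 , 0.114]))]
pad_rect top [(0.65, array([190.5, 170.9]), array([0.639, 0.249]))]
pad_rect scene [(0.93, array([365.1, 286.6]), array([0.634, 0.249]))]
```

```bash
cat >> h.py <<'E'
from scipy.optimize import minimize
def fit(masks,gen,x0,steps=(.004,.004,.1)):
    # masks: {cam:float mask 0..1}; gen(p)->points
    def f(p):
        s=0
        for n,m in masks.items():
            h=hullmask(n,gen(p))/255.; s+=np.abs(h-m).sum()/m.sum()
        return s
    best=None
    x0=np.array(x0,float);S=[x0]+[x0+np.array(steps)*d for d in np.eye(3)]
    for _ in range(2):
        r=minimize(f,S[0],method='Nelder-Mead',options=dict(initial_simplex=S,xatol=1e-5,fatol=1e-5,maxiter=200))
        S=[r.x]+[r.x+np.array(steps)*d for d in -np.eye(3)]
    return r.x,r.fun
def over(n,im,Ps,box,k,name):
    x0,y0,x1,y1=box
    a=cv2.resize(im[y0:y1,x0:x1],None,fx=k,fy=k,interpolation=cv2.INTER_CUBIC)
    for P in Ps:
        h=cv2.convexHull(((proj(n,P)-[x0,y0]+.5)*k).astype(np.float32))
        cv2.polylines(a,[np.round(h).astype(np.int32)],True,(0,0,255),1)
    cv2.imwrite(name,a)
E
python3 - <<'E'
from h import *
I={n:cv2.imread(f'pics/{n}0.png') for n in('top','scene')}
def low(n,box,vmax=255,smax=75):
    hsv=cv2.cvtColor(I[n],cv2.COLOR_BGR2HSV);m=((hsv[:,:,1]<smax)&(hsv[:,:,2]<vmax)).astype(np.uint8)
    b=np.zeros_like(m);x0,y0,x1,y1=box;b[y0:y1,x0:x1]=1;m*=b
    k,l,st,_=cv2.connectedComponentsWithStats(m);i=1+np.argmax(st[1:,4]);print(n,st[i]);return (l==i).astype(float)
M={'top':low('top',(335,220,380,260)),'scene':low('scene',(225,180,265,212))}
for mm in(M,{'top':M['top']},{'scene':M['scene']}):
    print('short',fit(mm,lambda p:roof(.056,*p,0),(.457,-.152,-.35)))
for v in (180,200,215):
    M={'top':low('top',(228,222,252,262),v)}
    print('long',v,fit(M,lambda p:roof(.066,*p,.042),(.445,.127,.1)))
E
```

```text
top [346 228  20  26 330]
scene [235 190  19  15 161]
short (array([ 0.45542449, -0.15330103, -0.35984641]), np.float64(0.26821071511608596))
short (array([ 0.45644809, -0.15394356, -0.3864469 ]), np.float64(0.06679738562091503))
short (array([ 0.45318299, -0.15217567, -0.33641907]), np.float64(0.1682377298745585))
top [237 228  13  34 248]
long 180 (array([ 0.45155573,  0.11509876, -0.00856313]), np.float64(0.7556451612903226))
top [231 228  21  34 429]
long 200 (array([0.4511903 , 0.1215785 , 0.06270064]), np.float64(0.09407194113076467))
top [228 228  24  34 460]
long 215 (array([0.45118169, 0.12136621, 0.07190446]), np.float64(0.10859335038363173))
```

Run:
```python
from h import *
I={n:cv2.imread(f'pics/{n}0.png') for n in('top','scene')}
P=roof(.056,.456,-.1535,-.37,0);Q=roof(.066,.4512,.1215,.07,.042);R=solid(rect(.13,.062),.014,.447,.126,-.27,0)
over('top',I['top'],[Q,R],(210,205,270,285),7,'pics/a.png');over('scene',I['scene'],[Q,R],(305,185,375,245),7,'pics/b.png')
over('top',I['top'],[P],(335,220,375,260),9,'pics/c.png');over('scene',I['scene'],[P],(225,180,265,215),9,'pics/d.png')
a=[cv2.imread(f'pics/{c}.png') for c in 'abcd']
o=np.zeros((600,800,3),np.uint8)
for q,(x,y,w,h) in zip(a,[(0,0,320,427),(330,0,460,394),(0,430,170,170),(330,400,220,195)]): o[y:y+h,x:x+w]=cv2.resize(q,(w,h))
cv2.imwrite('pics/ov1.png',o)
```

```text
(no output)
```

View pics/ov1.png

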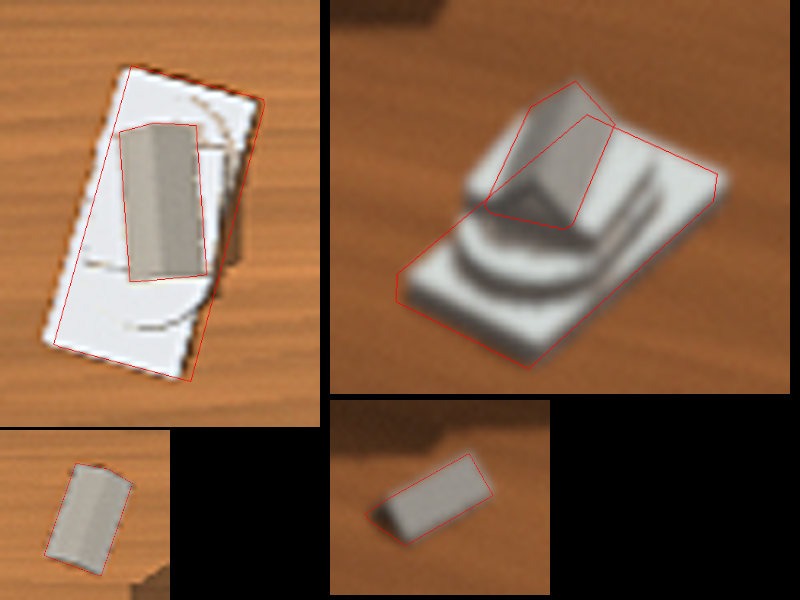

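Request:
apply_moves --increments '[{"wz":-8},{"wz":-8},{"wz":-8},{"wz":-8},{"wz":-8},{"wz":-8},{"wz":-8},{"wz":-8},{"wz":-8},{"wz":-8},{"wz":0}]'

```text
invalid input at $.increments[0]: expected keys dx, dy, dz, wx, wy, wz, claw
```

```bash
cat >> h.py <<'E'
from scipy.spatial.transform import Rotation as Ro
def go(x,y,z,yawx):
    """remaining move in current tool axes (mm), turn about tool (deg)"""
    s=bot.state();R=Ro.from_rotvec(s['eef_rot']);p=np.array(s['tool_pos'])
    d=R.inv().apply(np.array([x,y,z])-p)*1000
    Rt=Ro.from_matrix(np.array([[np.cos(yawx),np.sin(yawx),0],[np.sin(yawx),-np.cos(yawx),0],[0,0,-1]]))
    w=np.degrees((R.inv()*Rt).as_rotvec())
    print('t %.2f'%s['time'],'pos',p.round(4),'F',np.round(s['contact_force'],1),'w %.4f'%s['gripper_width'],'q',np.round(s['joint_pos'],2))
    print('move mm',d.round(1),'turn deg',w.round(2))
E
python3 -c "
from h import *
go(.451,.1215,.2,1.641)"
```

```text
t 0.90 pos [ 0.1569 -0.6308  0.2533] F [ 0.6  0.5 -0.7] w 0.0854 q [-1.5   0.25  1.56 -0.    1.34 -0.17]
move mm [ 467.  -659.1   53.3] turn deg [  0.     0.   -80.06]
```

Request:
apply_moves --increments '[{"dx":0,"dy":0,"dz":0,"wx":0,"wy":0,"wz":-8,"claw":1},{"dx":0,"dy":0,"dz":0,"wx":0,"wy":0,"wz":-8,"claw":1},{"dx":0,"dy":0,"dz":0,"wx":0,"wy":0,"wz":-8,"claw":1},{"dx":0,"dy":0,"dz":0,"wx":0,"wy":0,"wz":-8,"claw":1},{"dx":0,"dy":0,"dz":0,"wx":0,"wy":0,"wz":-8,"claw":1},{"dx":0,"dy":0,"dz":0,"wx":0,"wy":0,"wz":-8,"claw":1},{"dx":0,"dy":0,"dz":0,"wx":0,"wy":0,"wz":-8,"claw":1},{"dx":0,"dy":0,"dz":0,"wx":0,"wy":0,"wz":-8,"claw":1},{"dx":0,"dy":0,"dz":0,"wx":0,"wy":0,"wz":-8,"claw":1},{"dx":0,"dy":0,"dz":0,"wx":0,"wy":0,"wz":-8,"claw":1}]'

```text
time: 1.9
tool_pos: [0.1569, -0.6308, 0.2534]
eef_rot: [2.076, 2.357, -0.0]
contact_force: [0.2, -0.5, 0.8]
gripper_width: 0.0855
```

```bash
python3 -c "
from h import *
go(.451,.1215,.2,1.641)"
```

```text
t 1.90 pos [ 0.1569 -0.6308  0.2534] F [ 0.2 -0.5  0.8] w 0.0855 q [-1.5   0.24  1.56 -0.    1.34 -1.63]
move mm [709.2 386.7  53.3] turn deg [-0.    0.01  3.23]
```

Request:
apply_moves --increments '[{"dx":37,"dy":20,"dz":0,"wx":0,"wy":0,"wz":3,"claw":1},{"dx":37,"dy":20,"dz":0,"wx":0,"wy":0,"wz":0,"claw":1},{"dx":37,"dy":20,"dz":0,"wx":0,"wy":0,"wz":0,"claw":1},{"dx":37,"dy":20,"dz":0,"wx":0,"wy":0,"wz":0,"claw":1},{"dx":37,"dy":20,"dz":0,"wx":0,"wy":0,"wz":0,"claw":1},{"dx":37,"dy":20,"dz":0,"wx":0,"wy":0,"wz":0,"claw":1},{"dx":37,"dy":20,"dz":0,"wx":0,"wy":0,"wz":0,"claw":1},{"dx":37,"dy":20,"dz":0,"wx":0,"wy":0,"wz":0,"claw":1},{"dx":37,"dy":20,"dz":0,"wx":0,"wy":0,"wz":0,"claw":1},{"dx":37,"dy":20,"dz":0,"wx":0,"wy":0,"wz":0,"claw":1},{"dx":37,"dy":20,"dz":0,"wx":0,"wy":0,"wz":0,"claw":1},{"dx":37,"dy":20,"dz":0,"wx":0,"wy":0,"wz":0,"claw":1},{"dx":37,"dy":20,"dz":0,"wx":0,"wy":0,"wz":0,"claw":1},{"dx":37,"dy":20,"dz":0,"wx":0,"wy":0,"wz":0,"claw":1},{"dx":37,"dy":20,"dz":0,"wx":0,"wy":0,"wz":0,"claw":1},{"dx":37,"dy":20,"dz":0,"wx":0,"wy":0,"wz":0,"claw":1}]'

```text
time: 3.5
tool_pos: [0.4384, 0.0028, 0.2545]
eef_rot: [2.141, 2.282, 0.002]
contact_force: [0.3, -0.7, 0.4]
gripper_width: 0.0855
```

```bash
python3 -c "
from h import *
go(.451,.1215,.15,1.641)"
```

```text
t 3.50 pos [0.4384 0.0028 0.2545] F [ 0.3 -0.7  0.4] w 0.0855 q [-0.25 -0.29  2.08 -0.01  1.34 -0.31]
move mm [118.5  19.1 103.6] turn deg [ 0.55  0.49 -0.38]
```

Request:
apply_moves --increments '[{"dx":30,"dy":5,"dz":25,"wx":0.5,"wy":0.5,"wz":0,"claw":1},{"dx":30,"dy":5,"dz":25,"wx":0,"wy":0,"wz":0,"claw":1},{"dx":25,"dy":4,"dz":25,"wx":0,"wy":0,"wz":0,"claw":1},{"dx":25,"dy":4,"dz":25,"wx":0,"wy":0,"wz":0,"claw":1},{"dx":0,"dy":0,"dz":0,"wx":0,"wy":0,"wz":0,"claw":1}]'

```text
time: 4.0
tool_pos: [0.4524, 0.1223, 0.1539]
eef_rot: [2.136, 2.295, 0.008]
contact_force: [-0.3, 0.1, 1.1]
gripper_width: 0.0854
```

```bash
python3 -c "
from h import *
go(.451,.1215,.075,1.641)
im=viewer.get_image('scene')[:,:,::-1].copy()
s=bot.state();p=np.array(s['tool_pos'])
print(proj('scene',[p,p-[0,0,.022]]))
cv2.imwrite('pics/g1.png',cv2.resize(im[120:260,260:430],None,fx=4.5,fy=4.2,interpolation=3))
t=viewer.get_image('top')[:,:,::-1];cv2.imwrite('pics/g1t.png',cv2.resize(t[190:330,180:340],None,fx=4,fy=4,interpolation=3))"
```

```text
t 4.00 pos [0.4524 0.1223 0.1539] F [-0.3  0.1  1.1] w 0.0854 q [ 0.02 -0.07  2.09 -0.    1.11 -0.05]
move mm [-0.5 -2.1 78.9] turn deg [0.48 0.08 0.09]
[[340.56749586 173.12228429]
 [339.95711817 180.81238958]]
```

View pics/g1.png

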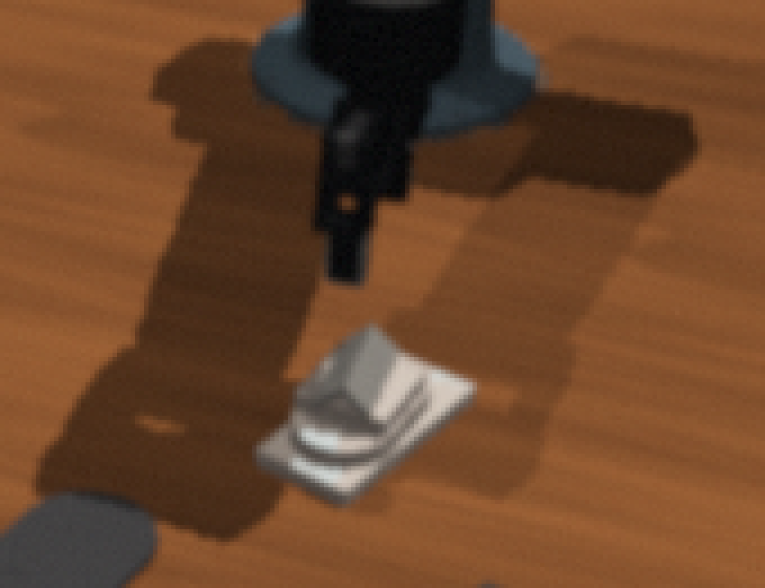

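```bash
python3 -c "
from h import *
p=np.array([.4524,.1223,.1539])
for dx in(.043,.05,.057):
  for h in(.009,.014,.018,.022): print(dx,h,proj('scene',p+[dx,.003,-h]).round(1))"
```

```text
0.043 0.009 [[336.1 186.6]]
0.043 0.014 [[336.  188.4]]
0.043 0.018 [[335.9 189.8]]
0.043 0.022 [[335.8 191.2]]
0.05 0.009 [[335.1 188.2]]
0.05 0.014 [[335. 190.]]
0.05 0.018 [[334.9 191.4]]
0.05 0.022 [[334.8 192.8]]
0.057 0.009 [[334.1 189.8]]
0.057 0.014 [[334.  191.6]]
0.057 0.018 [[333.9 193. ]]
0.057 0.022 [[333.8 194.4]]
```

View pics/g1t.png

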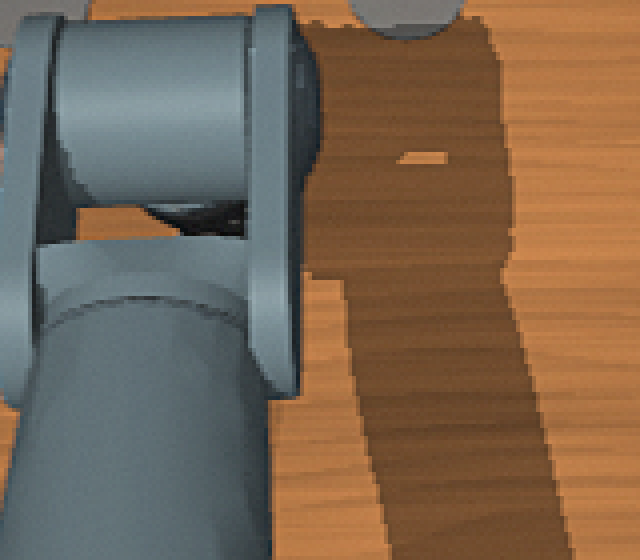

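Request:
apply_moves --increments '[{"dx":0,"dy":-2,"dz":25,"wx":0.5,"wy":0,"wz":0,"claw":1},{"dx":0,"dy":0,"dz":20,"wx":0,"wy":0,"wz":0,"claw":1},{"dx":0,"dy":0,"dz":20,"wx":0,"wy":0,"wz":0,"claw":1},{"dx":0,"dy":0,"dz":8,"wx":0,"wy":0,"wz":0,"claw":1},{"dx":0,"dy":0,"dz":0,"wx":0,"wy":0,"wz":0,"claw":1}]'

```text
time: 4.6
tool_pos: [0.4613, 0.1157, 0.0913]
eef_rot: [2.136, 2.277, 0.022]
contact_force: [-0.0, -0.3, 0.2]
gripper_width: 0.0853
```

```bash
python3 -c "
from h import *
go(.451,.1215,.058,1.641)
im=viewer.get_image('scene')[:,:,::-1].copy()
cv2.imwrite('pics/g2.png',cv2.resize(im[140:260,270:410],None,fx=5,fy=5,interpolation=3))"
```

```text
t 4.60 pos [0.4613 0.1157 0.0913] F [-0.  -0.3  0.2] w 0.0853 q [ 0.01  0.05  2.11 -0.    0.96 -0.05]
move mm [  6.6 -10.7  33. ] turn deg [ 1.36  0.27 -0.37]
```

View pics/g2.png

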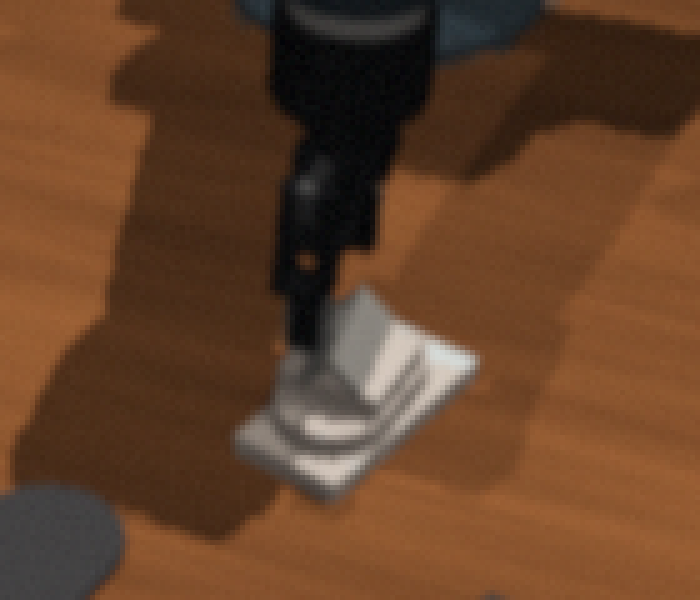

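Request:
apply_moves --increments '[{"dx":6.6,"dy":-10.7,"dz":0,"wx":1.4,"wy":0.3,"wz":-0.4,"claw":1},{"dx":0,"dy":0,"dz":0,"wx":0,"wy":0,"wz":0,"claw":1}]'

```text
time: 4.85
tool_pos: [0.4515, 0.1215, 0.094]
eef_rot: [2.141, 2.297, 0.003]
contact_force: [-0.4, 0.7, -0.8]
gripper_width: 0.0859
```

```bash
python3 -c "
from h import *
go(.451,.1215,.058,1.641);print(np.round(bot.state()['dq'],3))"
```

```text
t 4.85 pos [0.4515 0.1215 0.094 ] F [-0.4  0.7 -0.8] w 0.0859 q [ 0.02  0.03  2.12  0.    0.99 -0.05]
move mm [-0.  -0.6 36. ] turn deg [ 0.14 -0.03  0.01]
[-0.014 -0.009 -0.029 -0.007 -0.014  0.   ]
```

Request:
apply_moves --increments '[{"dx":0,"dy":-0.5,"dz":8,"wx":0.1,"wy":0,"wz":0,"claw":1},{"dx":0,"dy":0,"dz":8,"wx":0,"wy":0,"wz":0,"claw":1},{"dx":0,"dy":0,"dz":8,"wx":0,"wy":0,"wz":0,"claw":1},{"dx":0,"dy":0,"dz":0,"wx":0,"wy":0,"wz":0,"claw":1}]'

```text
time: 5.25
tool_pos: [0.4518, 0.1219, 0.0696]
eef_rot: [2.139, 2.297, 0.005]
contact_force: [-0.8, 0.0, -0.9]
gripper_width: 0.0854
```

```bash
python3 -c "
from h import *
go(.451,.1215,.058,1.641)"
```

```text
t 5.25 pos [0.4518 0.1219 0.0696] F [-0.8  0.  -0.9] w 0.0854 q [ 0.02  0.08  2.12  0.    0.93 -0.05]
move mm [-0.3 -0.8 11.6] turn deg [ 0.22 -0.02  0.06]
```

Slow steps track well. Finish and close.

Request:
apply_moves --increments '[{"dx":-0.3,"dy":-0.8,"dz":6,"wx":0.2,"wy":0,"wz":0,"claw":1},{"dx":0,"dy":0,"dz":5.6,"wx":0,"wy":0,"wz":0,"claw":1},{"dx":0,"dy":0,"dz":0,"wx":0,"wy":0,"wz":0,"claw":1},{"dx":0,"dy":0,"dz":0,"wx":0,"wy":0,"wz":0,"claw":0.7},{"dx":0,"dy":0,"dz":0,"wx":0,"wy":0,"wz":0,"claw":0.62}]'

```text
time: 5.75
tool_pos: [0.4506, 0.1215, 0.0562]
eef_rot: [-2.14, -2.298, 0.001]
contact_force: [-0.7, -0.4, 0.5]
gripper_width: 0.0695
```

```bash
python3 -c "
from h import *
go(.451,.1215,.058,1.641)
im=viewer.get_image('scene')[:,:,::-1].copy()
cv2.imwrite('pics/g3.png',cv2.resize(im[160:260,280:400],None,fx=6,fy=6,interpolation=3))"
```

```text
t 5.75 pos [0.4506 0.1215 0.0562] F [-0.7 -0.4  0.5] w 0.0695 q [ 0.02  0.11  2.12  0.    0.91 -0.05]
move mm [ 0.   0.4 -1.8] turn deg [-0.09 -0.02  0.06]
```

View pics/g3.png

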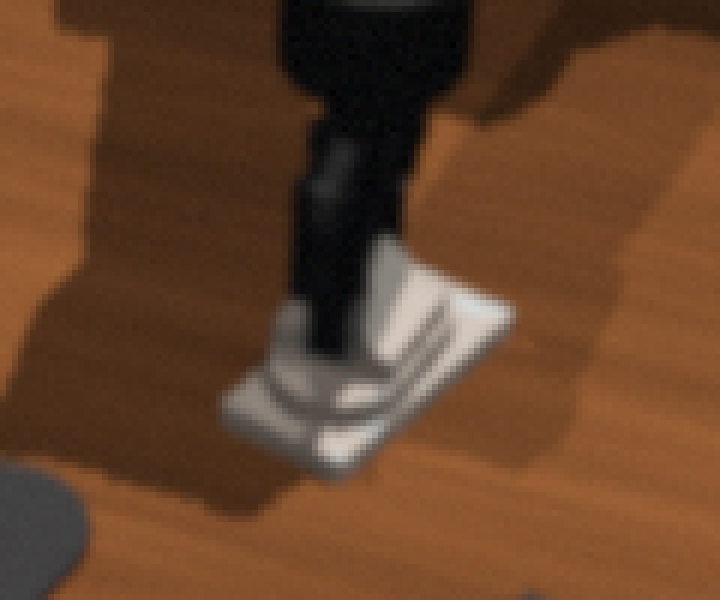

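Request:
apply_moves --increments '[{"dx":0,"dy":0.4,"dz":-2,"wx":0,"wy":0,"wz":0,"claw":0.62},{"dx":0,"dy":0,"dz":0,"wx":0,"wy":0,"wz":0,"claw":0},{"dx":0,"dy":0,"dz":0,"wx":0,"wy":0,"wz":0,"claw":-1},{"dx":0,"dy":0,"dz":0,"wx":0,"wy":0,"wz":0,"claw":-1},{"dx":0,"dy":0,"dz":0,"wx":0,"wy":0,"wz":0,"claw":-1}]'

```text
time: 6.3
tool_pos: [0.4521, 0.1216, 0.0596]
eef_rot: [2.14, 2.299, 0.002]
contact_force: [-0.0, 0.4, -0.4]
gripper_width: 0.0639
```

```bash
python3 -c "
from h import *
go(.451,.1215,.12,1.641)"
```

```text
t 6.30 pos [0.4521 0.1216 0.0596] F [-0.   0.4 -0.4] w 0.0639 q [ 0.02  0.1   2.12  0.    0.91 -0.05]
move mm [  0.   -1.  -60.4] turn deg [ 0.06 -0.02  0.07]
```

Request:
apply_moves --increments '[{"dx":0,"dy":0,"dz":0,"wx":0,"wy":0,"wz":0,"claw":-1},{"dx":0,"dy":0,"dz":-5,"wx":0,"wy":0,"wz":0,"claw":-1},{"dx":0,"dy":0,"dz":-8,"wx":0,"wy":0,"wz":0,"claw":-1},{"dx":0,"dy":0,"dz":-10,"wx":0,"wy":0,"wz":0,"claw":-1},{"dx":0,"dy":0,"dz":-10,"wx":0,"wy":0,"wz":0,"claw":-1},{"dx":0,"dy":0,"dz":0,"wx":0,"wy":0,"wz":0,"claw":-1}]'

```text
time: 6.9
tool_pos: [0.452, 0.1216, 0.0956]
eef_rot: [2.14, 2.299, 0.002]
contact_force: [0.0, -0.5, -0.5]
gripper_width: 0.0639
```

```bash
python3 -c "
from h import *
go(.451,.1215,.12,1.641)
im=viewer.get_image('scene')[:,:,::-1].copy()
cv2.imwrite('pics/g4.png',cv2.resize(im[160:260,280:400],None,fx=6,fy=6,interpolation=3))"
```

```text
t 6.90 pos [0.452  0.1216 0.0956] F [ 0.  -0.5 -0.5] w 0.0639 q [ 0.02  0.03  2.12  0.    0.99 -0.05]
move mm [  0.   -0.9 -24.4] turn deg [ 0.06 -0.02  0.07]
```

View pics/g4.png

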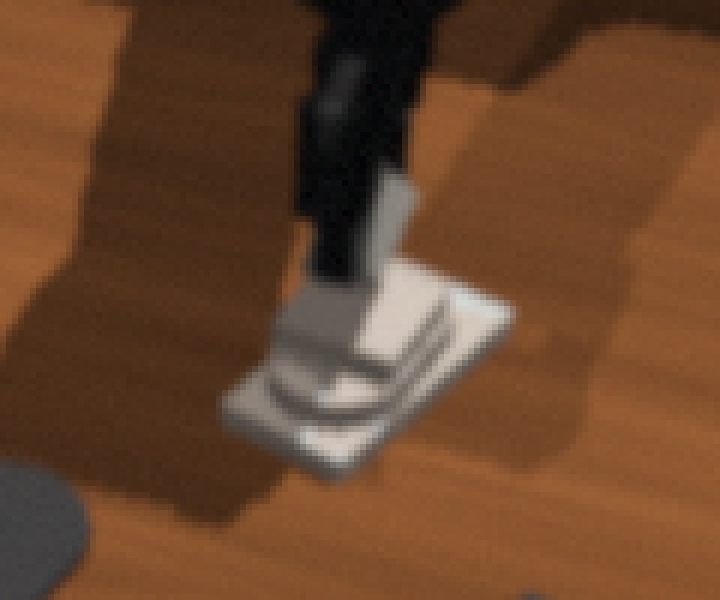

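Request:
apply_moves --increments '[{"dx":0,"dy":0,"dz":-15,"wx":0,"wy":0,"wz":0,"claw":-1},{"dx":-10,"dy":0,"dz":-15,"wx":0,"wy":0,"wz":0,"claw":-1},{"dx":-20,"dy":0,"dz":-5,"wx":0,"wy":0,"wz":0,"claw":-1},{"dx":-20,"dy":0,"dz":0,"wx":0,"wy":0,"wz":0,"claw":-1},{"dx":-20,"dy":0,"dz":0,"wx":0,"wy":0,"wz":0,"claw":-1},{"dx":-20,"dy":0,"dz":0,"wx":0,"wy":0,"wz":0,"claw":-1},{"dx":-20,"dy":0,"dz":0,"wx":0,"wy":0,"wz":0,"claw":-1},{"dx":-20,"dy":0,"dz":0,"wx":0,"wy":0,"wz":0,"claw":-1},{"dx":-20,"dy":0,"dz":0,"wx":0,"wy":0,"wz":0,"claw":-1},{"dx":-20,"dy":0,"dz":0,"wx":0,"wy":0,"wz":0,"claw":-1},{"dx":-20,"dy":0,"dz":0,"wx":0,"wy":0,"wz":0,"claw":-1},{"dx":-20,"dy":0,"dz":0,"wx":0,"wy":0,"wz":0,"claw":-1},{"dx":-20,"dy":0,"dz":0,"wx":0,"wy":0,"wz":0,"claw":-1},{"dx":-20,"dy":0,"dz":0,"wx":0,"wy":0,"wz":0,"claw":-1},{"dx":0,"dy":0,"dz":0,"wx":0,"wy":0,"wz":5,"claw":-1},{"dx":0,"dy":0,"dz":0,"wx":0,"wy":0,"wz":5,"claw":-1},{"dx":0,"dy":0,"dz":0,"wx":0,"wy":0,"wz":5,"claw":-1},{"dx":0,"dy":0,"dz":0,"wx":0,"wy":0,"wz":5,"claw":-1},{"dx":0,"dy":0,"dz":0,"wx":0,"wy":0,"wz":0,"claw":-1}]'

```text
time: 8.85
tool_pos: [0.466, -0.1377, 0.1273]
eef_rot: [-2.515, -1.871, 0.006]
contact_force: [-0.8, 0.4, -0.8]
gripper_width: 0.0641
```

```bash
python3 -c "
from h import *
go(.4564,-.154,.1,1.199)"
```

```text
t 8.85 pos [ 0.466  -0.1377  0.1273] F [-0.8  0.4 -0.8] w 0.0641 q [-0.52  0.02  2.06 -0.    1.07 -0.23]
move mm [-18.4  -4.3  27.3] turn deg [-0.45 -0.02  4.61]
```

Request:
apply_moves --increments '[{"dx":-10,"dy":-2,"dz":0,"wx":-0.4,"wy":0,"wz":4.5,"claw":-1},{"dx":-8,"dy":-2,"dz":12,"wx":0,"wy":0,"wz":0,"claw":-1},{"dx":0,"dy":0,"dz":12,"wx":0,"wy":0,"wz":0,"claw":-1},{"dx":0,"dy":0,"dz":12,"wx":0,"wy":0,"wz":0,"claw":-1},{"dx":0,"dy":0,"dz":12,"wx":0,"wy":0,"wz":0,"claw":-1},{"dx":0,"dy":0,"dz":0,"wx":0,"wy":0,"wz":0,"claw":-1}]'

```text
time: 9.45
tool_pos: [0.4547, -0.1527, 0.0734]
eef_rot: [-2.581, -1.783, 0.002]
contact_force: [-0.5, 0.9, -1.0]
gripper_width: 0.0644
```

```bash
python3 -c "
from h import *
go(.4564,-.154,.05,1.199)
s=bot.state();p=s['tool_pos'];Y=1.199-np.pi/2
for n,b in(('scene',(200,140,290,230)),('top',(310,190,400,280))):
  im=viewer.get_image(n)[:,:,::-1].copy();c=cv2.imread(f'pics/{n}0.png')
  over(n,im,[roof(.056,.4564,-.154,-.372,0),roof(.066,p[0],p[1],-.372,p[2]-.0176)],b,6,f'pics/n1{n}.png')
a=np.hstack([cv2.imread(f'pics/n1{n}.png') for n in('scene','top')]);cv2.imwrite('pics/n1.png',cv2.resize(a,(800,400)))"
```

```text
t 9.45 pos [ 0.4547 -0.1527  0.0734] F [-0.5  0.9 -1. ] w 0.0644 q [-0.56  0.1   2.09  0.    0.95 -0.2 ]
move mm [-0.7  2.2 23.4] turn deg [-0.26 -0.08  0.56]
```

View pics/n1.png

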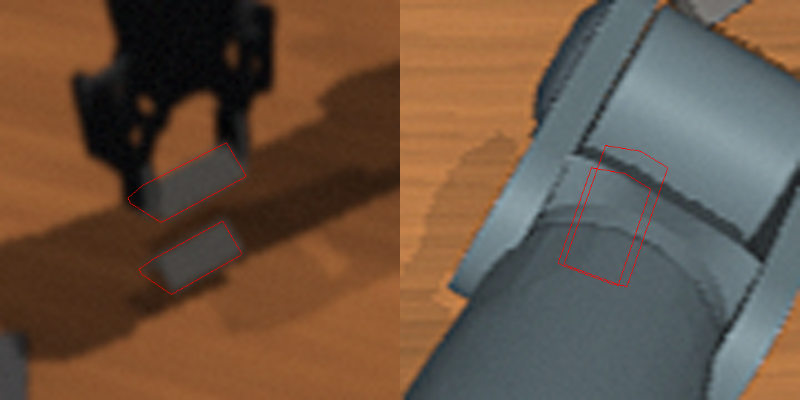

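Request:
apply_moves --increments '[{"dx":-0.7,"dy":2.2,"dz":8,"wx":-0.2,"wy":0,"wz":0.5,"claw":-1},{"dx":0,"dy":0,"dz":8,"wx":0,"wy":0,"wz":0,"claw":-1},{"dx":0,"dy":0,"dz":7,"wx":0,"wy":0,"wz":0,"claw":-1},{"dx":0,"dy":0,"dz":0,"wx":0,"wy":0,"wz":0,"claw":-1}]'

```text
time: 9.95
tool_pos: [0.4591, -0.1553, 0.0515]
eef_rot: [2.589, 1.772, 0.005]
contact_force: [0.3, -0.1, -1.4]
gripper_width: 0.0644
```

```bash
python3 -c "
from h import *
go(.4564,-.154,.0235,1.199)
s=bot.state();p=s['tool_pos']
n,b='scene',(210,160,280,220)
im=viewer.get_image(n)[:,:,::-1].copy();over(n,im,[],b,8,'pics/n2.png')"
```

```text
t 9.95 pos [ 0.4591 -0.1553  0.0515] F [ 0.3 -0.1 -1.4] w 0.0644 q [-0.56  0.16  2.08  0.    0.9  -0.19]
move mm [ 0.3 -3.2 28. ] turn deg [ 0.31 -0.01  0.07]
```

View pics/n2.png

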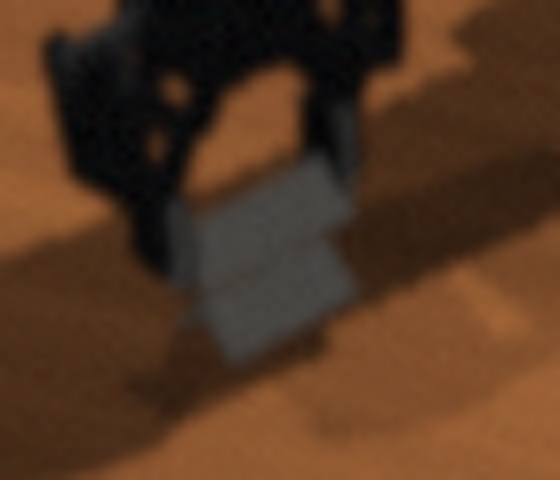

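Request:
apply_moves --increments '[{"dx":0.3,"dy":-3.2,"dz":0,"wx":0.3,"wy":0,"wz":0,"claw":-1},{"dx":0,"dy":0,"dz":5,"wx":0,"wy":0,"wz":0,"claw":-1},{"dx":0,"dy":0,"dz":5,"wx":0,"wy":0,"wz":0,"claw":-1},{"dx":0,"dy":0,"dz":5,"wx":0,"wy":0,"wz":0,"claw":-1},{"dx":0,"dy":0,"dz":5,"wx":0,"wy":0,"wz":0,"claw":-1},{"dx":0,"dy":0,"dz":0,"wx":0,"wy":0,"wz":0,"claw":-1}]'

```text
time: 10.6
tool_pos: [0.4567, -0.1542, 0.0308]
eef_rot: [2.591, 1.773, 0.002]
contact_force: [0.1, 0.9, -0.4]
gripper_width: 0.0641
```

```bash
python3 -c "
from h import *
go(.4564,-.154,.0235,1.199)
s=bot.state();p=s['tool_pos']
n,b='scene',(210,160,280,220)
im=viewer.get_image(n)[:,:,::-1].copy();over(n,im,[],b,8,'pics/n3.png')"
```

```text
t 10.60 pos [ 0.4567 -0.1542  0.0308] F [ 0.1  0.9 -0.4] w 0.0641 q [-0.56  0.2   2.09  0.    0.86 -0.19]
move mm [ 0.1 -0.4  7.3] turn deg [0.11 0.01 0.08]
```

View pics/n3.png

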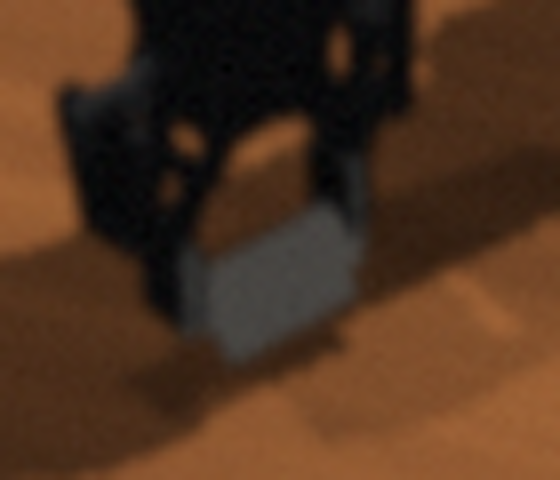

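Request:
apply_moves --increments '[{"dx":0,"dy":-0.3,"dz":2,"wx":0.1,"wy":0,"wz":0,"claw":-1},{"dx":0,"dy":0,"dz":2,"wx":0,"wy":0,"wz":0,"claw":-1},{"dx":0,"dy":0,"dz":2,"wx":0,"wy":0,"wz":0,"claw":-1},{"dx":0,"dy":0,"dz":0.5,"wx":0,"wy":0,"wz":0,"claw":-1},{"dx":0,"dy":0,"dz":0,"wx":0,"wy":0,"wz":0,"claw":-1}]'

```text
time: 11.15
tool_pos: [0.457, -0.1545, 0.0245]
eef_rot: [2.591, 1.773, 0.001]
contact_force: [0.3, 0.8, -0.4]
gripper_width: 0.0637
```

```bash
python3 -c "
from h import *
go(.4564,-.154,.0235,1.199)"
```

```text
t 11.15 pos [ 0.457  -0.1545  0.0245] F [ 0.3  0.8 -0.4] w 0.0637 q [-0.56  0.21  2.09 -0.    0.84 -0.19]
move mm [ 0.2 -0.8  1. ] turn deg [0.09 0.02 0.08]
```

Request:
apply_moves --increments '[{"dx":0.2,"dy":-0.5,"dz":1,"wx":0,"wy":0,"wz":0,"claw":-1},{"dx":0,"dy":0,"dz":0.7,"wx":0,"wy":0,"wz":0,"claw":-1},{"dx":0,"dy":0,"dz":0,"wx":0,"wy":0,"wz":0,"claw":-1}]'

```text
time: 11.45
tool_pos: [0.4572, -0.1548, 0.0235]
eef_rot: [2.59, 1.773, 0.001]
contact_force: [0.4, -0.5, -0.6]
gripper_width: 0.064
```

```bash
python3 -c "
from h import *
go(.4564,-.154,.0235,1.199)"
```

```text
t 11.45 pos [ 0.4572 -0.1548  0.0235] F [ 0.4 -0.5 -0.6] w 0.0640 q [-0.56  0.21  2.09 -0.    0.84 -0.19]
move mm [ 0.5 -1.  -0. ] turn deg [0.16 0.08 0.1 ]
```

Request:
apply_moves --increments '[{"dx":0,"dy":0,"dz":0.8,"wx":0,"wy":0,"wz":0,"claw":-1},{"dx":0,"dy":0,"dz":0.8,"wx":0,"wy":0,"wz":0,"claw":-1}]'

```text
time: 11.65
tool_pos: [0.4574, -0.1553, 0.0229]
eef_rot: [2.589, 1.773, -0.0]
contact_force: [-6.0, 2.0, 12.3]
gripper_width: 0.0638
```

```bash
python3 -c "
from h import *
go(.4564,-.154,.0235,1.199);go(.4564,-.154,.0235,1.199)"
```

```text
t 11.65 pos [ 0.4574 -0.1553  0.0229] F [-6.   2.  12.3] w 0.0638 q [-0.56  0.21  2.09 -0.    0.84 -0.19]
move mm [ 0.8 -1.4 -0.6] turn deg [0.15 0.12 0.11]
t 11.65 pos [ 0.4574 -0.1553  0.0229] F [-6.   2.  12.3] w 0.0638 q [-0.56  0.21  2.09 -0.    0.84 -0.19]
move mm [ 0.8 -1.4 -0.6] turn deg [0.15 0.12 0.11]
```

Request:
apply_moves --increments '[{"dx":0,"dy":0,"dz":0,"wx":0,"wy":0,"wz":0,"claw":0.7},{"dx":0,"dy":0,"dz":0,"wx":0,"wy":0,"wz":0,"claw":1},{"dx":0,"dy":0,"dz":0,"wx":0,"wy":0,"wz":0,"claw":1},{"dx":0,"dy":0,"dz":0,"wx":0,"wy":0,"wz":0,"claw":1}]'

```text
time: 12.05
tool_pos: [0.4575, -0.1548, 0.0225]
eef_rot: [2.59, 1.773, 0.001]
contact_force: [0.8, -0.8, 0.8]
gripper_width: 0.0857
```

```bash
python3 -c "
from h import *
go(.4564,-.154,.0235,1.199)
n,b='scene',(210,160,280,220)
im=viewer.get_image(n)[:,:,::-1].copy();over(n,im,[],b,8,'pics/n4.png')"
```

```text
t 12.05 pos [ 0.4575 -0.1548  0.0225] F [ 0.8 -0.8  0.8] w 0.0857 q [-0.56  0.21  2.09 -0.    0.84 -0.19]
move mm [ 0.4 -1.3 -1. ] turn deg [0.16 0.07 0.09]
```

View pics/n4.png

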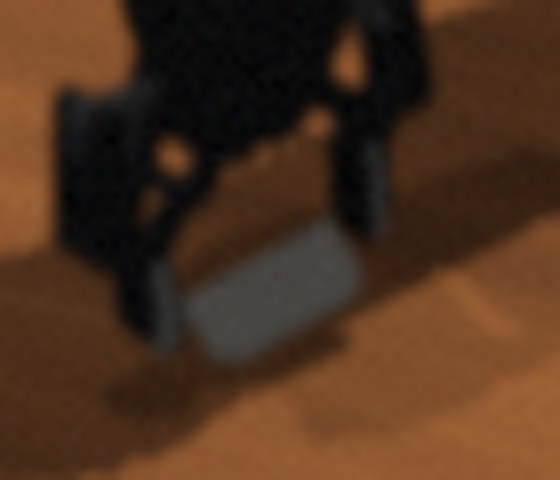

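Request:
apply_moves --increments '[{"dx":0,"dy":-1,"dz":-3,"wx":0,"wy":0,"wz":0,"claw":1},{"dx":0,"dy":0,"dz":-6,"wx":0,"wy":0,"wz":0,"claw":1},{"dx":0,"dy":0,"dz":-8,"wx":0,"wy":0,"wz":0,"claw":1},{"dx":0,"dy":0,"dz":-10,"wx":0,"wy":0,"wz":0,"claw":1},{"dx":0,"dy":0,"dz":-20,"wx":0,"wy":0,"wz":0,"claw":1},{"dx":0,"dy":0,"dz":-30,"wx":0,"wy":0,"wz":0,"claw":1},{"dx":0,"dy":0,"dz":-30,"wx":0,"wy":0,"wz":0,"claw":1},{"dx":-25,"dy":0,"dz":-20,"wx":0,"wy":0,"wz":0,"claw":1},{"dx":-30,"dy":0,"dz":0,"wx":0,"wy":0,"wz":0,"claw":1},{"dx":-30,"dy":0,"dz":0,"wx":0,"wy":0,"wz":0,"claw":1},{"dx":-30,"dy":0,"dz":0,"wx":0,"wy":0,"wz":0,"claw":1},{"dx":-30,"dy":0,"dz":0,"wx":0,"wy":0,"wz":0,"claw":1},{"dx":0,"dy":0,"dz":0,"wx":0,"wy":0,"wz":0,"claw":1}]'

```text
time: 13.4
tool_pos: [0.4037, -0.295, 0.167]
eef_rot: [2.575, 1.77, 0.004]
contact_force: [0.3, 0.8, -0.1]
gripper_width: 0.0856
```

```bash
python3 -c "
from h import *
go(.4564,-.154,.0235,1.199)
for n in('scene','top'):
  cv2.imwrite(f'pics/{n}1.png',viewer.get_image(n)[:,:,::-1])
I={n:cv2.imread(f'pics/{n}1.png') for n in('top','scene')}
over('top',I['top'],[],(200,200,390,290),4,'pics/u.png');over('scene',I['scene'],[],(220,160,380,250),4.75,'pics/v.png')
a=cv2.imread('pics/u.png');b=cv2.imread('pics/v.png');cv2.imwrite('pics/w.png',np.vstack([cv2.resize(a,(620,294)),cv2.resize(b,(544,306)).copy() if 0 else cv2.copyMakeBorder(cv2.resize(b,(540,304)),0,0,0,80,0)]))"
```

```text
t 13.40 pos [ 0.4037 -0.295   0.167 ] F [ 0.3  0.8 -0.1] w 0.0856 q [-0.86 -0.02  2.01  0.    1.13 -0.49]
move mm [151.5  -3.4 142.4] turn deg [0.87 0.4  0.31]
```

View pics/w.png

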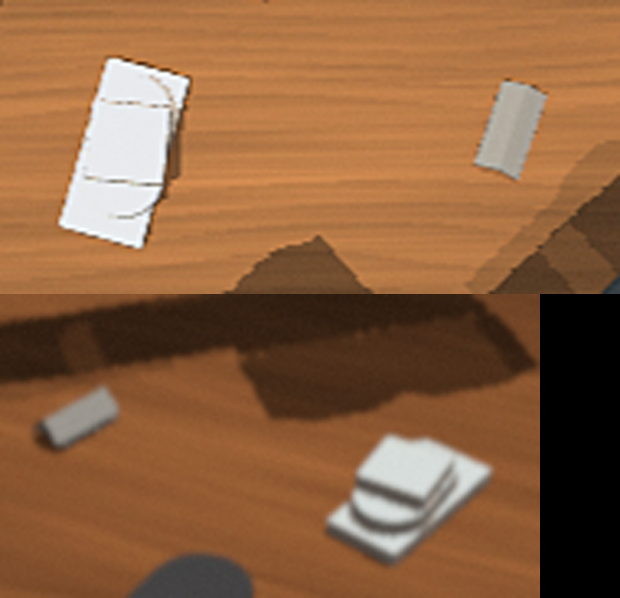

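View pics/top1.png

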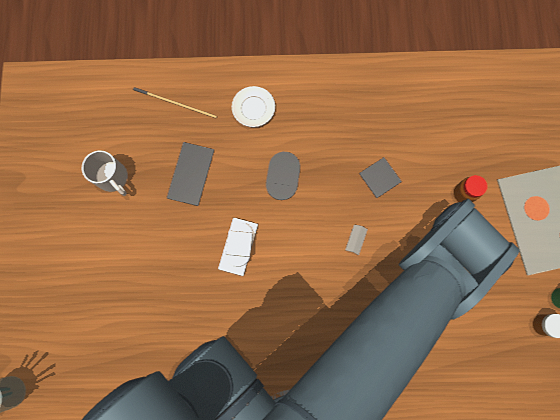

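```bash
cat > st.py <<'E'
from h import *
import sys
def show(k,Ps,out,tb=(212,210,264,282),sb=(308,190,372,242)):
    for n,b in(('top',tb),('scene',sb)):
        im=cv2.imread(f'pics/{n}{k}.png').astype(np.float32);im=np.clip((im-100)*1.6,0,255).astype(np.uint8)
        over(n,im,[],b,8,f'pics/_{n}.png');a=cv2.imread(f'pics/_{n}.png')
        for P in Ps:
            h=len(P)//2;uv=((proj(n,P[h:])-[b[0],b[1]]+.5)*8)
            cv2.polylines(a,[np.round(uv).astype(np.int32)],True,(0,0,255),1)
            uv=((proj(n,P[:h])-[b[0],b[1]]+.5)*8)
            cv2.polylines(a,[np.round(uv).astype(np.int32)],True,(255,120,0),1)
        cv2.imwrite(f'pics/_{n}.png',a)
    a=cv2.imread('pics/_top.png');b=cv2.imread('pics/_scene.png')
    b=cv2.resize(b,None,fx=.74,fy=.74);a=cv2.copyMakeBorder(a,0,max(0,b.shape[0]-a.shape[0]),0,0,0);b=cv2.copyMakeBorder(b,0,a.shape[0]-b.shape[0],0,0,0)
    cv2.imwrite(out,np.hstack([a,b]))
E
python3 -c "
from st import *
show(1,[],'pics/s1.png')
I={n:cv2.imread(f'pics/{n}1.png') for n in('top','scene')}
hsv=cv2.cvtColor(I['top'],cv2.COLOR_BGR2HSV);m=np.zeros((420,560));m[220:260,335:372]=hsv[220:260,335:372,1]<75
print(m.sum(),fit({'top':m},lambda p:roof(.066,*p,.0057),(.457,-.154,-.37)))
print(m.sum(),fit({'top':m},lambda p:np.r_[roof(.066,*p,.0057),roof(.056,*p,0)],(.457,-.154,-.37)))
"
```

```text
395.0 (array([ 0.4584361 , -0.15462472, -0.3752195 ]), np.float64(0.06185157607346737))
395.0 (array([ 0.45847085, -0.15487309, -0.36497804]), np.float64(0.06449242988334575))
```

View pics/s1.png

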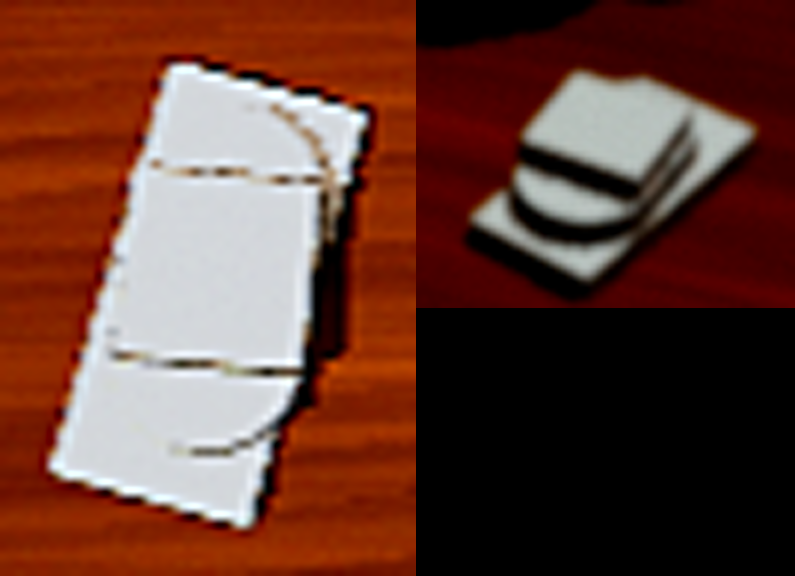

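```bash
python3 -c "
from st import *
for n,uv in(('top',np.array([[153,166],[325,182],[301,371],[112,353]])/8+[212,210]-.5),('scene',np.array([[162,70],[276,110],[224,182],[105,137]])/5.92+[308,190]-.5)):
  w=back(n,uv,.042)[:,:2];print(n,w.round(4).tolist(),w.mean(0).round(4))
  d=np.roll(w,-1,0)-w;print(np.hypot(*d.T).round(4),np.degrees(np.arctan2(d[:,1],d[:,0])).round(1)%90)
show(1,[solid(rect(.056,.056),.014,.45,.123,-.085,.028),solid(rect(.13,.062),.014,.447,.128,-.27,0),solid(oval(.104,.058),.014,.447,.124,-.2,.014)],'pics/s2.png')
"
```

```text
top [[0.481, 0.1438], [0.4752, 0.0931], [0.4197, 0.1005], [0.426, 0.1557]] [0.4505 0.1233]
[0.051  0.056  0.0556 0.0562] [83.5 82.4 83.5 77.8]
scene [[0.4184, 0.1018], [0.4261, 0.1561], [0.4815, 0.1509], [0.4728, 0.0952]] [0.4497 0.126 ]
[0.0548 0.0556 0.0564 0.0548] [81.9 84.6 81.1 83.1]
```

View pics/s2.png

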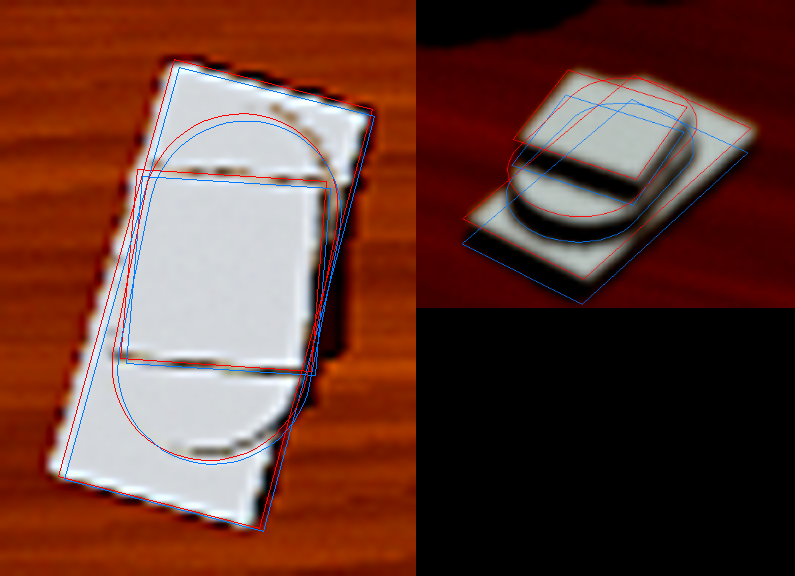

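Request:
apply_moves --increments '[{"dx":30,"dy":0,"dz":0,"wx":0.5,"wy":0,"wz":-5,"claw":1},{"dx":35,"dy":0,"dz":0,"wx":0,"wy":0,"wz":-5,"claw":1},{"dx":35,"dy":0,"dz":0,"wx":0,"wy":0,"wz":-4,"claw":1},{"dx":35,"dy":0,"dz":0,"wx":0,"wy":0,"wz":0,"claw":1},{"dx":35,"dy":0,"dz":0,"wx":0,"wy":0,"wz":0,"claw":1},{"dx":35,"dy":0,"dz":0,"wx":0,"wy":0,"wz":0,"claw":1},{"dx":35,"dy":0,"dz":0,"wx":0,"wy":0,"wz":0,"claw":1},{"dx":35,"dy":0,"dz":0,"wx":0,"wy":0,"wz":0,"claw":1},{"dx":35,"dy":0,"dz":0,"wx":0,"wy":0,"wz":0,"claw":1},{"dx":35,"dy":0,"dz":0,"wx":0,"wy":0,"wz":0,"claw":1},{"dx":35,"dy":0,"dz":0,"wx":0,"wy":0,"wz":0,"claw":1},{"dx":0,"dy":0,"dz":0,"wx":0,"wy":0,"wz":0,"claw":1}]'

```text
time: 14.7
tool_pos: [0.4586, 0.1094, 0.1669]
eef_rot: [2.319, 2.108, 0.001]
contact_force: [0.1, -0.0, 0.2]
gripper_width: 0.0857
```

```bash
python3 -c "
from h import *
go(.45,.1255,.08,1.451)"
```

```text
t 14.70 pos [0.4586 0.1094 0.1669] F [ 0.1 -0.   0.2] w 0.0857 q [-0.   -0.08  2.08 -0.01  1.14  0.09]
move mm [ 15.6 -10.6  86.8] turn deg [0.38 0.27 1.4 ]
```

Request:
apply_moves --increments '[{"dx":15,"dy":-10,"dz":12,"wx":0.4,"wy":0.3,"wz":1.4,"claw":1},{"dx":0,"dy":0,"dz":15,"wx":0,"wy":0,"wz":0,"claw":1},{"dx":0,"dy":0,"dz":15,"wx":0,"wy":0,"wz":0,"claw":1},{"dx":0,"dy":0,"dz":15,"wx":0,"wy":0,"wz":0,"claw":1},{"dx":0,"dy":0,"dz":15,"wx":0,"wy":0,"wz":0,"claw":1},{"dx":0,"dy":0,"dz":10,"wx":0,"wy":0,"wz":0,"claw":1},{"dx":0,"dy":0,"dz":0,"wx":0,"wy":0,"wz":0,"claw":1}]'

```text
time: 15.4
tool_pos: [0.4464, 0.1304, 0.0837]
eef_rot: [-2.34, -2.096, -0.001]
contact_force: [0.3, -0.5, -0.1]
gripper_width: 0.0852
```

```bash
python3 -c "
from h import *
go(.45,.1255,.0487,1.451)"
```

```text
t 15.40 pos [0.4464 0.1304 0.0837] F [ 0.3 -0.5 -0.1] w 0.0852 q [0.04 0.05 2.13 0.   0.97 0.15]
move mm [-4.4  4.1 35. ] turn deg [ 0.02 -0.03  0.57]
```

Request:
apply_moves --increments '[{"dx":-4.4,"dy":4,"dz":0,"wx":0,"wy":0,"wz":0.6,"claw":1},{"dx":0,"dy":0,"dz":8,"wx":0,"wy":0,"wz":0,"claw":1},{"dx":0,"dy":0,"dz":8,"wx":0,"wy":0,"wz":0,"claw":1},{"dx":0,"dy":0,"dz":0,"wx":0,"wy":0,"wz":0,"claw":1}]'

```text
time: 15.8
tool_pos: [0.4515, 0.1251, 0.0685]
eef_rot: [2.35, 2.081, 0.005]
contact_force: [-0.4, 0.0, 0.2]
gripper_width: 0.0853
```

```bash
python3 -c "
from h import *
go(.45,.1255,.0487,1.451)"
```

```text
t 15.80 pos [0.4515 0.1251 0.0685] F [-0.4  0.   0.2] w 0.0853 q [0.03 0.08 2.12 0.   0.93 0.15]
move mm [ 0.2 -1.6 19.7] turn deg [ 0.23 -0.05 -0.08]
```

Request:
apply_moves --increments '[{"dx":0,"dy":-1.5,"dz":6,"wx":0.2,"wy":0,"wz":0,"claw":1},{"dx":0,"dy":0,"dz":6,"wx":0,"wy":0,"wz":0,"claw":1},{"dx":0,"dy":0,"dz":6,"wx":0,"wy":0,"wz":0,"claw":1},{"dx":0,"dy":0,"dz":0,"wx":0,"wy":0,"wz":0,"claw":1}]'

```text
time: 16.2
tool_pos: [0.45, 0.1253, 0.0489]
eef_rot: [-2.352, -2.083, -0.001]
contact_force: [0.3, -0.0, -0.8]
gripper_width: 0.0857
```

```bash
python3 -c "
from h import *
go(.45,.1255,.0487,1.451)
im=viewer.get_image('scene')[:,:,::-1].copy()
cv2.imwrite('pics/g5.png',cv2.resize(im[160:260,280:400],None,fx=6,fy=6,interpolation=3))"
```

```text
t 16.20 pos [0.45   0.1253 0.0489] F [ 0.3 -0.  -0.8] w 0.0857 q [0.03 0.12 2.13 0.   0.89 0.15]
move mm [ 0.2 -0.1  0.2] turn deg [ 0.01 -0.06 -0.08]
```

View pics/g5.png

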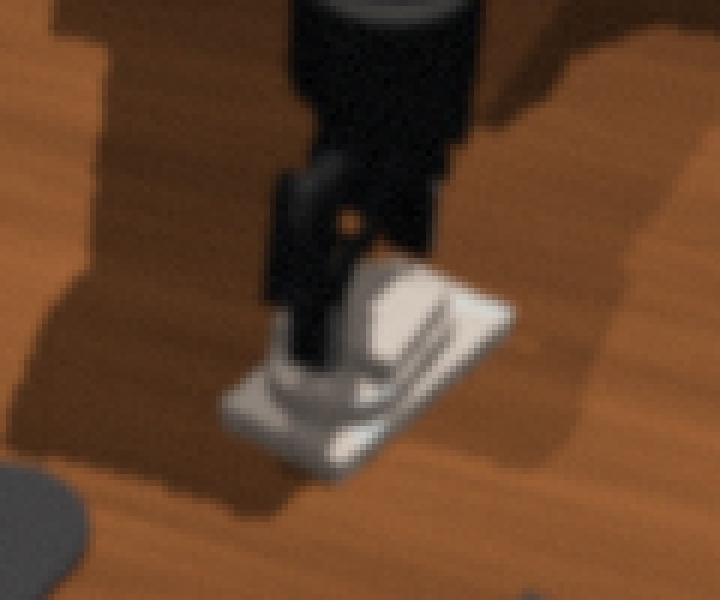

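Request:
apply_moves --increments '[{"dx":0,"dy":0,"dz":0,"wx":0,"wy":0,"wz":0,"claw":0.46},{"dx":0,"dy":0,"dz":0,"wx":0,"wy":0,"wz":0,"claw":0.46},{"dx":0,"dy":0,"dz":0,"wx":0,"wy":0,"wz":0,"claw":0.46}]'

```text
time: 16.55
tool_pos: [0.4508, 0.1254, 0.0497]
eef_rot: [2.351, 2.083, 0.003]
contact_force: [-0.4, 0.7, 0.0]
gripper_width: 0.0623
```

```bash
python3 -c "
from h import *
go(.45,.1255,.0487,1.451)
im=viewer.get_image('scene')[:,:,::-1].copy()
cv2.imwrite('pics/g6.png',cv2.resize(im[160:260,280:400],None,fx=6,fy=6,interpolation=3))"
```

```text
t 16.55 pos [0.4508 0.1254 0.0497] F [-0.4  0.7  0. ] w 0.0623 q [0.03 0.12 2.12 0.   0.89 0.15]
move mm [-0.  -0.8  1. ] turn deg [ 0.1  -0.07 -0.07]
```

View pics/g6.png

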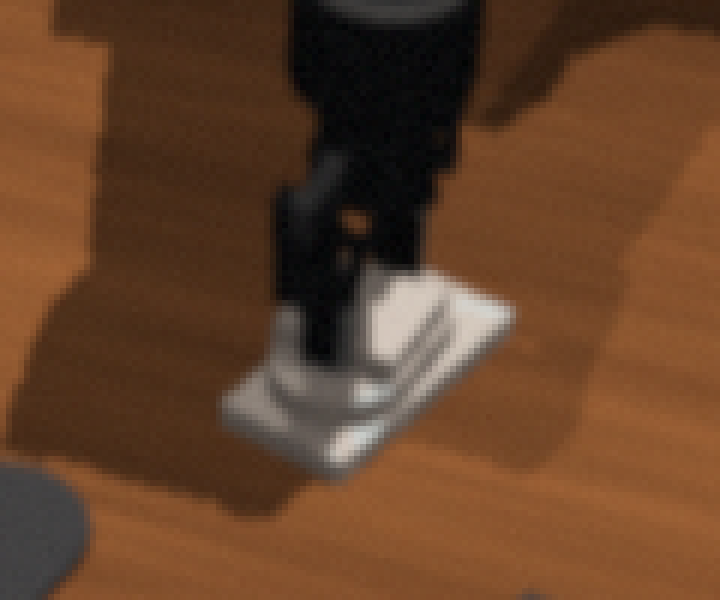

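Request:
apply_moves --increments '[{"dx":0,"dy":0,"dz":0,"wx":0,"wy":0,"wz":0,"claw":0.3},{"dx":0,"dy":0,"dz":0,"wx":0,"wy":0,"wz":0,"claw":-1},{"dx":0,"dy":0,"dz":0,"wx":0,"wy":0,"wz":0,"claw":-1},{"dx":0,"dy":0,"dz":0,"wx":0,"wy":0,"wz":0,"claw":-1}]'

```text
time: 17.0
tool_pos: [0.4512, 0.1254, 0.0504]
eef_rot: [2.351, 2.082, 0.005]
contact_force: [0.0, -0.1, -0.2]
gripper_width: 0.0546
```

```bash
python3 -c "
from h import *
go(.45,.1255,.0487,1.451)"
```

```text
t 17.00 pos [0.4512 0.1254 0.0504] F [ 0.  -0.1 -0.2] w 0.0546 q [0.03 0.12 2.12 0.   0.89 0.15]
move mm [-0.1 -1.2  1.7] turn deg [ 0.18 -0.08 -0.07]
```

Request:
apply_moves --increments '[{"dx":0,"dy":0,"dz":-4,"wx":0,"wy":0,"wz":0,"claw":-1},{"dx":0,"dy":0,"dz":-8,"wx":0,"wy":0,"wz":0,"claw":-1},{"dx":0,"dy":0,"dz":-15,"wx":0,"wy":0,"wz":0,"claw":-1},{"dx":0,"dy":0,"dz":-20,"wx":0,"wy":0,"wz":0,"claw":-1},{"dx":0,"dy":0,"dz":-20,"wx":0,"wy":0,"wz":0,"claw":-1},{"dx":0,"dy":0,"dz":0,"wx":0,"wy":0,"wz":0,"claw":-1}]'

```text
time: 17.6
tool_pos: [0.45, 0.1253, 0.1205]
eef_rot: [2.352, 2.083, 0.002]
contact_force: [-0.0, 0.4, -0.6]
gripper_width: 0.0546
```

```bash
python3 -c "
from h import *
go(.613,-.22,.1,2.135)
im=viewer.get_image('scene')[:,:,::-1].copy()
cv2.imwrite('pics/g7.png',cv2.resize(im[140:260,270:410],None,fx=5,fy=5,interpolation=3))"
```

```text
t 17.60 pos [0.45   0.1253 0.1205] F [-0.   0.4 -0.6] w 0.0546 q [ 0.03 -0.02  2.11  0.    1.05  0.15]
move mm [-323.1  203.5   20.4] turn deg [  0.08  -0.04 -39.26]
```

View pics/g7.png

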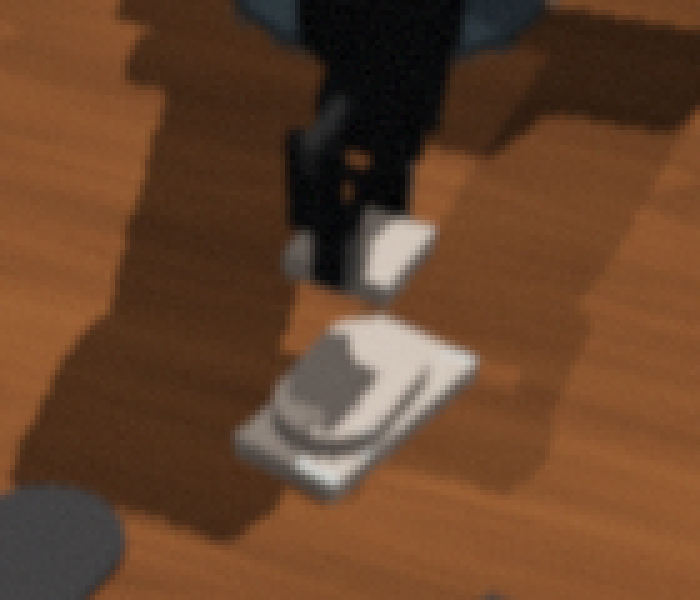

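Request:
apply_moves --increments '[{"dx":-12,"dy":8,"dz":0,"wx":0,"wy":0,"wz":0,"claw":-1},{"dx":-24,"dy":15,"dz":0,"wx":0,"wy":0,"wz":0,"claw":-1},{"dx":-24,"dy":15,"dz":0,"wx":0,"wy":0,"wz":0,"claw":-1},{"dx":-24,"dy":15,"dz":0,"wx":0,"wy":0,"wz":0,"claw":-1},{"dx":-24,"dy":15,"dz":0,"wx":0,"wy":0,"wz":0,"claw":-1},{"dx":-24,"dy":15,"dz":0,"wx":0,"wy":0,"wz":0,"claw":-1},{"dx":-24,"dy":15,"dz":0,"wx":0,"wy":0,"wz":0,"claw":-1},{"dx":-24,"dy":15,"dz":0,"wx":0,"wy":0,"wz":0,"claw":-1},{"dx":-24,"dy":15,"dz":0,"wx":0,"wy":0,"wz":0,"claw":-1},{"dx":-24,"dy":15,"dz":0,"wx":0,"wy":0,"wz":0,"claw":-1},{"dx":-24,"dy":15,"dz":0,"wx":0,"wy":0,"wz":0,"claw":-1},{"dx":-24,"dy":15,"dz":0,"wx":0,"wy":0,"wz":0,"claw":-1},{"dx":-24,"dy":15,"dz":0,"wx":0,"wy":0,"wz":0,"claw":-1},{"dx":0,"dy":0,"dz":0,"wx":0,"wy":0,"wz":-6,"claw":-1},{"dx":0,"dy":0,"dz":0,"wx":0,"wy":0,"wz":-7,"claw":-1},{"dx":0,"dy":0,"dz":0,"wx":0,"wy":0,"wz":-7,"claw":-1},{"dx":0,"dy":0,"dz":0,"wx":0,"wy":0,"wz":-7,"claw":-1},{"dx":0,"dy":0,"dz":0,"wx":0,"wy":0,"wz":-7,"claw":-1},{"dx":0,"dy":0,"dz":0,"wx":0,"wy":0,"wz":0,"claw":-1}]'

```text
time: 19.55
tool_pos: [0.5901, -0.225, 0.0847]
eef_rot: [-1.597, -2.656, 0.015]
contact_force: [-0.8, -0.0, -1.9]
gripper_width: 0.0544
```

```bash
python3 -c "
from h import *
go(.613,-.22,.07,2.135)"
```

```text
t 19.55 pos [ 0.5901 -0.225   0.0847] F [-0.8 -0.  -1.9] w 0.0544 q [-0.54  0.42  1.67 -0.01  1.09 -1.02]
move mm [-6.8 23.  13.9] turn deg [-1.65 -1.86 -4.37]
```

Request:
apply_moves --increments '[{"dx":-7,"dy":12,"dz":0,"wx":-1.6,"wy":-1.9,"wz":-4.4,"claw":-1},{"dx":0,"dy":11,"dz":0,"wx":0,"wy":0,"wz":0,"claw":-1},{"dx":0,"dy":0,"dz":0,"wx":0,"wy":0,"wz":0,"claw":-1}]'

```text
time: 19.85
tool_pos: [0.6119, -0.2207, 0.0804]
eef_rot: [-1.523, -2.742, 0.002]
contact_force: [-0.0, 0.4, -1.1]
gripper_width: 0.0544
```

```bash
python3 -c "
from h import *
go(.613,-.22,.0274,2.135)
I=viewer.get_image('scene')[:,:,::-1].copy();s=bot.state();p=s['tool_pos']
over('scene',I,[solid(rect(.076,.076),.005,.613,-.22,.564,0),solid(rect(.056,.056),.014,p[0],p[1],.564,p[2]-.0224)],(150,160,240,250),6,'pics/p1.png')
"
```

```text
t 19.85 pos [ 0.6119 -0.2207  0.0804] F [-0.   0.4 -1.1] w 0.0544 q [-0.52  0.45  1.64 -0.    1.06 -1.08]
move mm [-0.2  1.5 53. ] turn deg [-0.2  -0.21 -0.44]
```

View pics/p1.png

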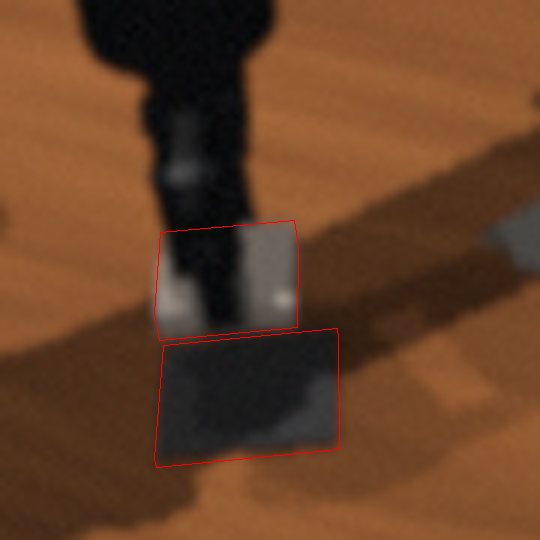

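Overlay matches the held tile and pad well. Descending.

Request:
apply_moves --increments '[{"dx":0,"dy":1.5,"dz":8,"wx":-0.2,"wy":-0.2,"wz":-0.4,"claw":-1},{"dx":0,"dy":0,"dz":8,"wx":0,"wy":0,"wz":0,"claw":-1},{"dx":0,"dy":0,"dz":8,"wx":0,"wy":0,"wz":0,"claw":-1},{"dx":0,"dy":0,"dz":8,"wx":0,"wy":0,"wz":0,"claw":-1},{"dx":0,"dy":0,"dz":0,"wx":0,"wy":0,"wz":0,"claw":-1}]'

```text
time: 20.4
tool_pos: [0.6113, -0.2197, 0.0441]
eef_rot: [-1.518, -2.746, 0.001]
contact_force: [-0.5, 0.0, -0.9]
gripper_width: 0.0544
```

```bash
python3 -c "
from h import *
go(.613,-.22,.0274,2.135)"
```

```text
t 20.40 pos [ 0.6113 -0.2197  0.0441] F [-0.5  0.  -0.9] w 0.0544 q [-0.52  0.5   1.65 -0.    1.   -1.08]
move mm [-1.2  1.4 16.7] turn deg [-0.14 -0.18 -0.18]
```

Request:
apply_moves --increments '[{"dx":-1,"dy":1.4,"dz":4,"wx":-0.1,"wy":-0.2,"wz":-0.2,"claw":-1},{"dx":0,"dy":0,"dz":4,"wx":0,"wy":0,"wz":0,"claw":-1},{"dx":0,"dy":0,"dz":3,"wx":0,"wy":0,"wz":0,"claw":-1},{"dx":0,"dy":0,"dz":0,"wx":0,"wy":0,"wz":0,"claw":-1}]'

```text
time: 20.8
tool_pos: [0.6132, -0.22, 0.0322]
eef_rot: [1.514, 2.752, -0.001]
contact_force: [-0.7, -0.4, -0.7]
gripper_width: 0.0539
```

```bash
python3 -c "
from h import *
go(.613,-.22,.0274,2.135)"
```

```text
t 20.80 pos [ 0.6132 -0.22    0.0322] F [-0.7 -0.4 -0.7] w 0.0539 q [-0.52  0.52  1.65 -0.    0.97 -1.08]
move mm [ 0.1 -0.2  4.8] turn deg [-0.03  0.05  0.02]
```

Request:
apply_moves --increments '[{"dx":0,"dy":0,"dz":1.5,"wx":0,"wy":0,"wz":0,"claw":-1},{"dx":0,"dy":0,"dz":1.5,"wx":0,"wy":0,"wz":0,"claw":-1},{"dx":0,"dy":0,"dz":0.8,"wx":0,"wy":0,"wz":0,"claw":-1},{"dx":0,"dy":0,"dz":0,"wx":0,"wy":0,"wz":0,"claw":-1}]'

```text
time: 21.2
tool_pos: [0.6137, -0.2203, 0.0288]
eef_rot: [1.514, 2.751, -0.001]
contact_force: [-0.2, 0.6, -2.2]
gripper_width: 0.0544
```

```bash
python3 -c "
from h import *
go(.613,-.22,.0274,2.135)"
```

```text
t 21.20 pos [ 0.6137 -0.2203  0.0288] F [-0.2  0.6 -2.2] w 0.0544 q [-0.52  0.52  1.65 -0.    0.97 -1.08]
move mm [ 0.6 -0.4  1.4] turn deg [0.01 0.12 0.02]
```

Request:
apply_moves --increments '[{"dx":0,"dy":0,"dz":0.8,"wx":0,"wy":0,"wz":0,"claw":-1},{"dx":0,"dy":0,"dz":0.6,"wx":0,"wy":0,"wz":0,"claw":-1}]'

```text
time: 21.4
tool_pos: [0.6139, -0.2204, 0.0276]
eef_rot: [1.514, 2.75, -0.001]
contact_force: [0.4, -0.1, -1.1]
gripper_width: 0.0545
```

```bash
python3 -c "
from h import *
go(.613,-.22,.0274,2.135)"
```

```text
t 21.40 pos [ 0.6139 -0.2204  0.0276] F [ 0.4 -0.1 -1.1] w 0.0545 q [-0.52  0.53  1.65 -0.    0.97 -1.08]
move mm [ 0.8 -0.5  0.2] turn deg [0.02 0.15 0.02]
```

Request:
apply_moves --increments '[{"dx":0,"dy":0,"dz":0.7,"wx":0,"wy":0,"wz":0,"claw":-1},{"dx":0,"dy":0,"dz":0,"wx":0,"wy":0,"wz":0,"claw":-1}]'

```text
time: 21.6
tool_pos: [0.6141, -0.2205, 0.0276]
eef_rot: [1.513, 2.75, -0.001]
contact_force: [-0.8, -0.1, -1.3]
gripper_width: 0.0545
```

```bash
python3 -c "
from h import *
go(.613,-.22,.0274,2.135)"
```

```text
t 21.60 pos [ 0.6141 -0.2205  0.0276] F [-0.8 -0.1 -1.3] w 0.0545 q [-0.52  0.53  1.65 -0.    0.97 -1.08]
move mm [ 1.  -0.7  0.2] turn deg [0.03 0.16 0.02]
```

Request:
apply_moves --increments '[{"dx":0,"dy":0,"dz":1,"wx":0,"wy":0,"wz":0,"claw":-1},{"dx":0,"dy":0,"dz":0.6,"wx":0,"wy":0,"wz":0,"claw":-1}]'

```text
time: 21.8
tool_pos: [0.6145, -0.2207, 0.0274]
eef_rot: [1.513, 2.75, -0.001]
contact_force: [-1.0, 0.7, 3.0]
gripper_width: 0.0541
```

```bash
python3 -c "
from h import *
go(.613,-.22,.0274,2.135)"
```

```text
t 21.80 pos [ 0.6145 -0.2207  0.0274] F [-1.   0.7  3. ] w 0.0541 q [-0.52  0.53  1.65 -0.    0.97 -1.08]
move mm [ 1.4 -0.9  0. ] turn deg [0.04 0.17 0.03]
```

Request:
apply_moves --increments '[{"dx":0,"dy":0,"dz":0,"wx":0,"wy":0,"wz":0,"claw":0.5},{"dx":0,"dy":0,"dz":0,"wx":0,"wy":0,"wz":0,"claw":1},{"dx":0,"dy":0,"dz":0,"wx":0,"wy":0,"wz":0,"claw":1},{"dx":0,"dy":0,"dz":-1,"wx":0,"wy":0,"wz":0,"claw":1},{"dx":0,"dy":0,"dz":-5,"wx":0,"wy":0,"wz":0,"claw":1},{"dx":0,"dy":0,"dz":-10,"wx":0,"wy":0,"wz":0,"claw":1},{"dx":0,"dy":0,"dz":-20,"wx":0,"wy":0,"wz":0,"claw":1},{"dx":0,"dy":0,"dz":-25,"wx":0,"wy":0,"wz":0,"claw":1},{"dx":0,"dy":0,"dz":-30,"wx":0,"wy":0,"wz":0,"claw":1},{"dx":0,"dy":0,"dz":-30,"wx":0,"wy":0,"wz":0,"claw":1},{"dx":0,"dy":0,"dz":0,"wx":0,"wy":0,"wz":0,"claw":1}]'

```text
time: 22.9
tool_pos: [0.6144, -0.2205, 0.1559]
eef_rot: [1.512, 2.748, -0.001]
contact_force: [0.6, -0.5, -0.1]
gripper_width: 0.0855
```

```bash
python3 -c "
from st import *
go(.45,.125,.15,1.45)
for n in('scene','top'):
  cv2.imwrite(f'pics/{n}2.png',viewer.get_image(n)[:,:,::-1])
show(2,[],'pics/s3.png')"
```

```text
t 22.90 pos [ 0.6144 -0.2205  0.1559] F [ 0.6 -0.5 -0.1] w 0.0855 q [-0.52  0.35  1.62 -0.    1.17 -1.08]
move mm [379.9  46.    4.2] turn deg [ 0.18  0.23 39.27]
```

View pics/s3.png

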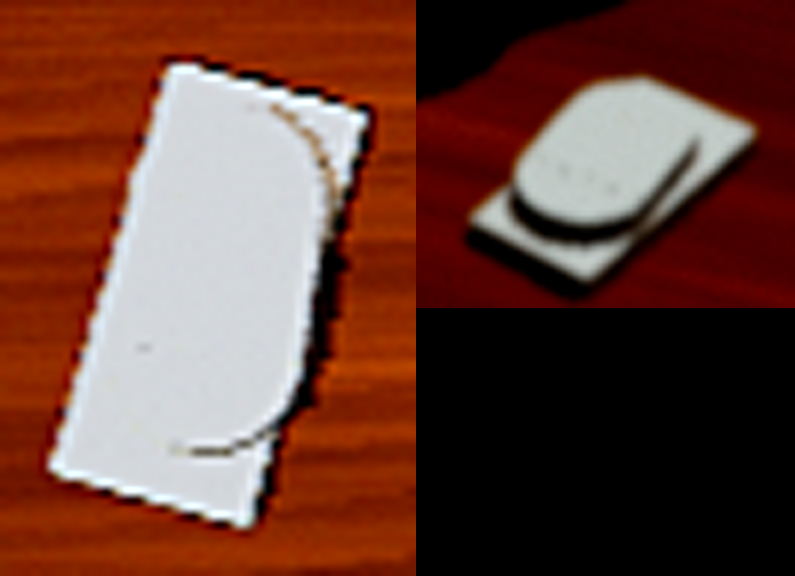

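View pics/scene2.png

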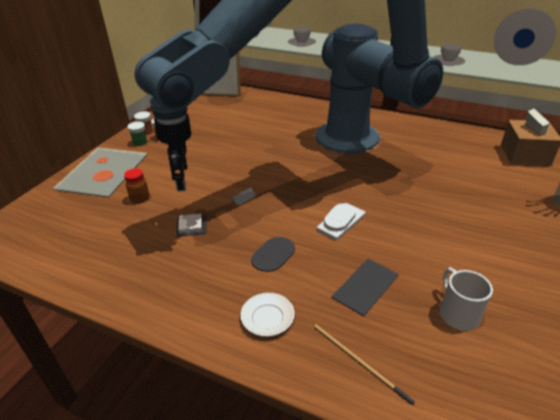

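```bash
python3 -c "
from st import *
from scipy.optimize import least_squares
pt=np.array([[275,105],[300,125],[318,150],[327,175],[323,225],[313,290],[306,340],[300,370],[288,397],[262,427],[232,445],[200,451]])/8+[212,210]-.5
ps=(np.array([[540,133],[575,92],[517,165],[516,182],[528,200],[550,214],[590,224],[615,219],[633,207],[660,178],[690,142]])-[416,0])/5.92+[308,190]-.5
def sd(w,p):
  c,s=np.cos(p[2]),np.sin(p[2]);d=w-p[:2];l=np.c_[d[:,0]*c+d[:,1]*s,-d[:,0]*s+d[:,1]*c]
  return np.hypot(np.maximum(abs(l[:,0])-.023,0),l[:,1])-.029
wt=back('top',pt,.028)[:,:2];ws=back('scene',ps,.028)[:,:2]
for w in(wt,ws,np.r_[wt,ws]):
  r=least_squares(lambda p:sd(w,p),(.447,.126,-.2),x_scale=(.01,.01,.1));print(r.x.round(4),(r.fun*1000).round(1))
p=r.x
show(2,[solid(oval(.104,.058),.014,*p,.014),solid(rect(.13,.062),.014,.447,.130,-.265,0)],'pics/s4.png')
# rect from hull mask of stack in top
for n,b in(('top',(205,205,270,285)),):
  I=cv2.imread(f'pics/{n}2.png');hsv=cv2.cvtColor(I,cv2.COLOR_BGR2HSV);x0,y0,x1,y1=b
  m=np.zeros((420,560));m[y0:y1,x0:x1]=(hsv[y0:y1,x0:x1,1]<75)&(hsv[y0:y1,x0:x1,2]>120)
  print(fit({n:m},lambda q:np.r_[solid(oval(.104,.058),.014,*p,.014),solid(rect(.13,.062),.014,*q,0)],(.447,.13,-.265)))
# square on pad
I=cv2.imread('pics/scene2.png');cv2.imwrite('pics/sq.png',cv2.resize(I[200:250,160:225],None,fx=9,fy=9,interpolation=3))
"
```

```text
[ 0.4509  0.126  -0.1763] [ 1.2  0.4  0.1  0.1 -0.6 -0.3  0.2 -0.  -0.3 -0.1  0.7  1.2]
[ 0.4487  0.1259 -0.108 ] [ 0.3  0.4 -0.2 -0.3 -0.6 -0.4  1.5  0.5 -1.5 -0.5  0.7]
[ 0.4502  0.126  -0.1523] [ 2.1  1.3  0.9  0.8 -0.2 -0.4 -0.3 -0.7 -1.2 -1.1 -0.3  0.4  0.4  2.
 -1.2 -1.7 -2.2 -1.8  0.7  0.2 -1.1 -0.6 -0.6]
(array([ 0.447166  ,  0.13095713, -0.28057868]), np.float64(0.04407264992227767))
```

View pics/s4.png

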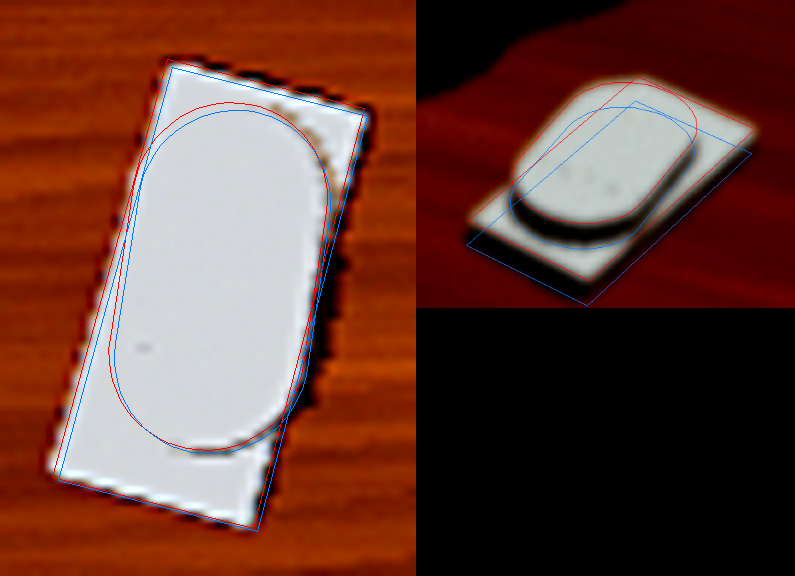

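View pics/sq.png

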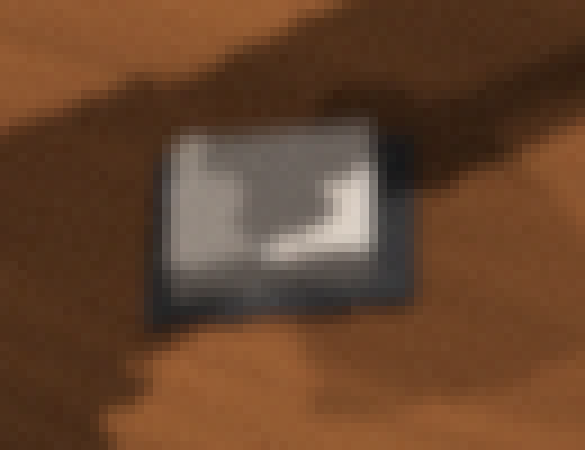

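Request:
apply_moves --increments '[{"dx":0,"dy":0,"dz":0,"wx":0,"wy":0,"wz":-7,"claw":1},{"dx":0,"dy":0,"dz":0,"wx":0,"wy":0,"wz":-8,"claw":1},{"dx":0,"dy":0,"dz":0,"wx":0,"wy":0,"wz":-8,"claw":1},{"dx":0,"dy":0,"dz":0,"wx":0,"wy":0,"wz":-8,"claw":1},{"dx":0,"dy":0,"dz":0,"wx":0,"wy":0,"wz":-8,"claw":1},{"dx":0,"dy":0,"dz":0,"wx":0,"wy":0,"wz":-7,"claw":1},{"dx":0,"dy":0,"dz":0,"wx":0,"wy":0,"wz":0,"claw":1}]'

```text
time: 23.7
tool_pos: [0.6059, -0.2159, 0.1397]
eef_rot: [-0.267, -3.109, -0.014]
contact_force: [-0.5, -0.7, 0.2]
gripper_width: 0.0855
```

```bash
python3 -c "
from st import *
go(.4502,.126,.12,2.966)"
```

```text
t 23.70 pos [ 0.6059 -0.2159  0.1397] F [-0.5 -0.7  0.2] w 0.0855 q [-0.52  0.36  1.64 -0.    1.17 -1.92]
move mm [211.2 310.2  26.5] turn deg [ 0.4  -1.25  0.23]
```

Request:
apply_moves --increments '[{"dx":10,"dy":15,"dz":-8,"wx":0.4,"wy":-1.2,"wz":0,"claw":1},{"dx":20,"dy":30,"dz":0,"wx":0,"wy":0,"wz":0,"claw":1},{"dx":20,"dy":30,"dz":0,"wx":0,"wy":0,"wz":0,"claw":1},{"dx":20,"dy":30,"dz":0,"wx":0,"wy":0,"wz":0,"claw":1},{"dx":20,"dy":30,"dz":0,"wx":0,"wy":0,"wz":0,"claw":1},{"dx":20,"dy":30,"dz":0,"wx":0,"wy":0,"wz":0,"claw":1},{"dx":20,"dy":30,"dz":0,"wx":0,"wy":0,"wz":0,"claw":1},{"dx":20,"dy":30,"dz":0,"wx":0,"wy":0,"wz":0,"claw":1},{"dx":20,"dy":30,"dz":0,"wx":0,"wy":0,"wz":0,"claw":1},{"dx":20,"dy":30,"dz":0,"wx":0,"wy":0,"wz":0,"claw":1},{"dx":10,"dy":15,"dz":0,"wx":0,"wy":0,"wz":0,"claw":1},{"dx":0,"dy":0,"dz":0,"wx":0,"wy":0,"wz":0,"claw":1}]'

```text
time: 24.9
tool_pos: [0.4518, 0.1286, 0.1383]
eef_rot: [-0.329, -3.104, -0.004]
contact_force: [0.0, -0.5, 0.7]
gripper_width: 0.0855
```

```bash
python3 -c "
from st import *
go(.4502,.126,.08,2.966)"
```

```text
t 24.90 pos [0.4518 0.1286 0.1383] F [ 0.  -0.5  0.7] w 0.0855 q [ 0.03 -0.03  2.08  0.01  1.11 -1.33]
move mm [-0.2 -2.9 58.3] turn deg [ 0.05 -1.17 -2.06]
```

Request:
apply_moves --increments '[{"dx":0,"dy":-2.9,"dz":6,"wx":0,"wy":-1.2,"wz":-2,"claw":1},{"dx":0,"dy":0,"dz":12,"wx":0,"wy":0,"wz":0,"claw":1},{"dx":0,"dy":0,"dz":12,"wx":0,"wy":0,"wz":0,"claw":1},{"dx":0,"dy":0,"dz":12,"wx":0,"wy":0,"wz":0,"claw":1},{"dx":0,"dy":0,"dz":12,"wx":0,"wy":0,"wz":0,"claw":1},{"dx":0,"dy":0,"dz":0,"wx":0,"wy":0,"wz":0,"claw":1}]'

```text
time: 25.5
tool_pos: [0.4503, 0.1238, 0.0779]
eef_rot: [-0.29, -3.124, 0.001]
contact_force: [-0.0, -0.6, 0.5]
gripper_width: 0.0853
```

```bash
python3 -c "
from st import *
go(.4502,.126,.0355,2.966)"
```

```text
t 25.50 pos [0.4503 0.1238 0.0779] F [-0.  -0.6  0.5] w 0.0853 q [ 0.02  0.07  2.12  0.    0.96 -1.36]
move mm [ 0.4  2.2 42.4] turn deg [-0.04 -0.22 -0.56]
```

Request:
apply_moves --increments '[{"dx":0.4,"dy":2.2,"dz":5,"wx":0,"wy":-0.2,"wz":-0.5,"claw":1},{"dx":0,"dy":0,"dz":8,"wx":0,"wy":0,"wz":0,"claw":1},{"dx":0,"dy":0,"dz":8,"wx":0,"wy":0,"wz":0,"claw":1},{"dx":0,"dy":0,"dz":8,"wx":0,"wy":0,"wz":0,"claw":1},{"dx":0,"dy":0,"dz":0,"wx":0,"wy":0,"wz":0,"claw":1}]'

```text
time: 26.0
tool_pos: [0.451, 0.1261, 0.0466]
eef_rot: [0.277, 3.129, -0.001]
contact_force: [-0.5, 0.1, -0.2]
gripper_width: 0.0855
```

```bash
python3 -c "
from st import *
go(.4502,.126,.0355,2.966)"
```

```text
t 26.00 pos [0.451  0.1261 0.0466] F [-0.5  0.1 -0.2] w 0.0855 q [ 0.03  0.13  2.12 -0.    0.89 -1.36]
move mm [ 0.8 -0.2 11.1] turn deg [-0.03  0.03 -0.06]
```

Request:
apply_moves --increments '[{"dx":0.8,"dy":-0.2,"dz":5,"wx":0,"wy":0,"wz":0,"claw":1},{"dx":0,"dy":0,"dz":5,"wx":0,"wy":0,"wz":0,"claw":1},{"dx":0,"dy":0,"dz":1,"wx":0,"wy":0,"wz":0,"claw":0.6},{"dx":0,"dy":0,"dz":0,"wx":0,"wy":0,"wz":0,"claw":0.5},{"dx":0,"dy":0,"dz":0,"wx":0,"wy":0,"wz":0,"claw":0.5}]'

```text
time: 26.5
tool_pos: [0.4506, 0.126, 0.035]
eef_rot: [0.277, 3.128, -0.001]
contact_force: [-0.6, 0.4, -0.4]
gripper_width: 0.064
```

```bash
python3 -c "
from h import *
go(.4502,.126,.0355,2.966)
im=viewer.get_image('scene')[:,:,::-1].copy()
cv2.imwrite('pics/g8.png',cv2.resize(im[160:260,280:400],None,fx=6,fy=6,interpolation=3))"
```

```text
t 26.50 pos [0.4506 0.126  0.035 ] F [-0.6  0.4 -0.4] w 0.0640 q [ 0.03  0.16  2.12 -0.    0.86 -1.36]
move mm [ 0.4 -0.1 -0.5] turn deg [-0.02  0.09 -0.06]
```

View pics/g8.png

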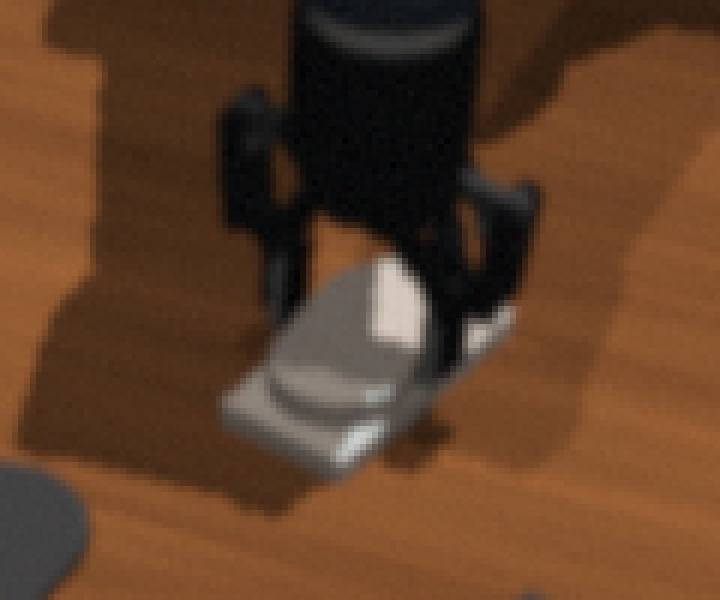

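Request:
apply_moves --increments '[{"dx":0,"dy":0,"dz":-0.5,"wx":0,"wy":0,"wz":0,"claw":0.4},{"dx":0,"dy":0,"dz":0,"wx":0,"wy":0,"wz":0,"claw":-1},{"dx":0,"dy":0,"dz":0,"wx":0,"wy":0,"wz":0,"claw":-1},{"dx":0,"dy":0,"dz":0,"wx":0,"wy":0,"wz":0,"claw":-1}]'

```text
time: 26.95
tool_pos: [0.4514, 0.1261, 0.0366]
eef_rot: [0.276, 3.126, -0.001]
contact_force: [0.3, -0.6, -1.7]
gripper_width: 0.0566
```

```bash
python3 -c "
from h import *
go(.4502,.126,.0355,2.966)"
```

```text
t 26.95 pos [0.4514 0.1261 0.0366] F [ 0.3 -0.6 -1.7] w 0.0566 q [ 0.03  0.15  2.12 -0.    0.86 -1.36]
move mm [ 1.1 -0.3  1.1] turn deg [-0.01  0.19 -0.05]
```

Request:
apply_moves --increments '[{"dx":0,"dy":0,"dz":-3,"wx":0,"wy":0,"wz":0,"claw":-1},{"dx":0,"dy":0,"dz":-6,"wx":0,"wy":0,"wz":0,"claw":-1},{"dx":0,"dy":0,"dz":-12,"wx":0,"wy":0,"wz":0,"claw":-1},{"dx":0,"dy":0,"dz":-15,"wx":0,"wy":0,"wz":0,"claw":-1},{"dx":0,"dy":0,"dz":-15,"wx":0,"wy":0,"wz":0,"claw":-1},{"dx":0,"dy":0,"dz":0,"wx":0,"wy":0,"wz":0,"claw":-1}]'

```text
time: 27.55
tool_pos: [0.4509, 0.1261, 0.0915]
eef_rot: [0.277, 3.126, -0.001]
contact_force: [0.7, -0.8, -1.0]
gripper_width: 0.0557
```

```bash
python3 -c "
from h import *
go(.623,.0195,.085,2.97)
im=viewer.get_image('scene')[:,:,::-1].copy();s=bot.state();p=s['tool_pos']
cv2.imwrite('pics/scene3.png',im)
over('scene',im,[solid(oval(.104,.058),.014,p[0],p[1],-.176,p[2]-.0226)],(270,140,410,260),5,'pics/g9.png')"
```

```text
t 27.55 pos [0.4509 0.1261 0.0915] F [ 0.7 -0.8 -1. ] w 0.0557 q [ 0.03  0.04  2.12 -0.    0.98 -1.36]
move mm [-188.1  -74.8    7.1] turn deg [-0.01  0.17 -0.28]
```

View pics/g9.png

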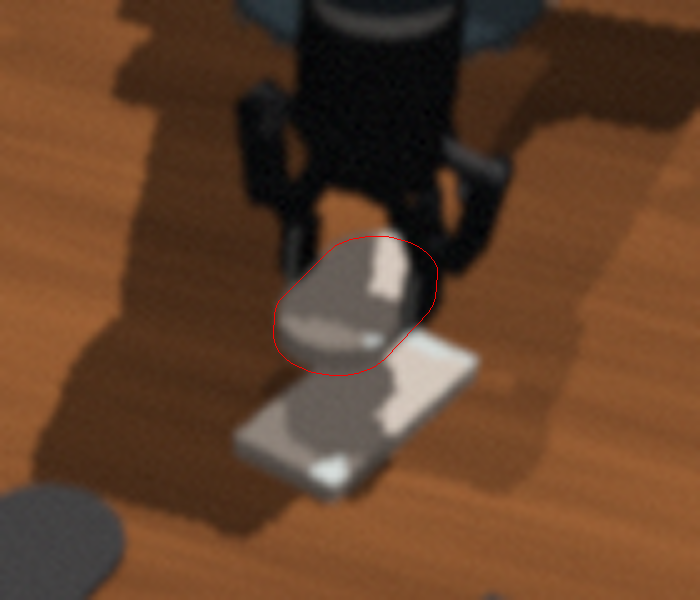

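Request:
apply_moves --increments '[{"dx":-8,"dy":-3,"dz":-3,"wx":0,"wy":0.2,"wz":0,"claw":-1},{"dx":-16,"dy":-6,"dz":-2,"wx":0,"wy":0,"wz":0,"claw":-1},{"dx":-16,"dy":-6,"dz":-2,"wx":0,"wy":0,"wz":0,"claw":-1},{"dx":-16,"dy":-6,"dz":-2,"wx":0,"wy":0,"wz":0,"claw":-1},{"dx":-16,"dy":-6,"dz":-2,"wx":0,"wy":0,"wz":0,"claw":-1},{"dx":-16,"dy":-6,"dz":0,"wx":0,"wy":0,"wz":0,"claw":-1},{"dx":-16,"dy":-6,"dz":0,"wx":0,"wy":0,"wz":0,"claw":-1},{"dx":-16,"dy":-6,"dz":0,"wx":0,"wy":0,"wz":0,"claw":-1},{"dx":-16,"dy":-6,"dz":0,"wx":0,"wy":0,"wz":0,"claw":-1},{"dx":-16,"dy":-6,"dz":0,"wx":0,"wy":0,"wz":0,"claw":-1},{"dx":-16,"dy":-6,"dz":0,"wx":0,"wy":0,"wz":0,"claw":-1},{"dx":-16,"dy":-6,"dz":0,"wx":0,"wy":0,"wz":0,"claw":-1},{"dx":0,"dy":0,"dz":0,"wx":0,"wy":0,"wz":0,"claw":-1}]'

```text
time: 28.9
tool_pos: [0.6336, 0.0104, 0.0924]
eef_rot: [-0.284, -3.118, 0.003]
contact_force: [-0.1, 0.1, -1.4]
gripper_width: 0.0565
```

```bash
python3 -c "
from h import *
go(.625,.0195,.0276,2.97)"
```

```text
t 28.90 pos [0.6336 0.0104 0.0924] F [-0.1  0.1 -1.4] w 0.0565 q [-0.16  0.4   1.68 -0.    1.07 -1.55]
move mm [ 9.4  7.6 64.9] turn deg [-0.17 -0.61 -0.59]
```

Request:
apply_moves --increments '[{"dx":9.4,"dy":7.6,"dz":0,"wx":-0.2,"wy":-0.6,"wz":-0.6,"claw":-1},{"dx":0,"dy":0,"dz":8,"wx":0,"wy":0,"wz":0,"claw":-1},{"dx":0,"dy":0,"dz":8,"wx":0,"wy":0,"wz":0,"claw":-1},{"dx":0,"dy":0,"dz":8,"wx":0,"wy":0,"wz":0,"claw":-1},{"dx":0,"dy":0,"dz":0,"wx":0,"wy":0,"wz":0,"claw":-1}]'

```text
time: 29.4
tool_pos: [0.6222, 0.0209, 0.0636]
eef_rot: [-0.267, -3.125, -0.002]
contact_force: [-0.6, 0.5, -1.4]
gripper_width: 0.0562
```

```bash
python3 -c "
from h import *
go(.625,.0195,.0276,2.97)
im=viewer.get_image('scene')[:,:,::-1].copy();s=bot.state();p=s['tool_pos']
over('scene',im,[solid(oval(.104,.058),.014,p[0],p[1],-.172,p[2]-.0226),solid(oval(.124,.078),.005,.623,.0195,-.172,0)],(215,170,335,290),5,'pics/g10.png')"
```

```text
t 29.40 pos [0.6222 0.0209 0.0636] F [-0.6  0.5 -1.4] w 0.0562 q [-0.15  0.42  1.72  0.    1.01 -1.55]
move mm [-3.2 -1.  36. ] turn deg [ 0.06 -0.31  0.08]
```

View pics/g10.png

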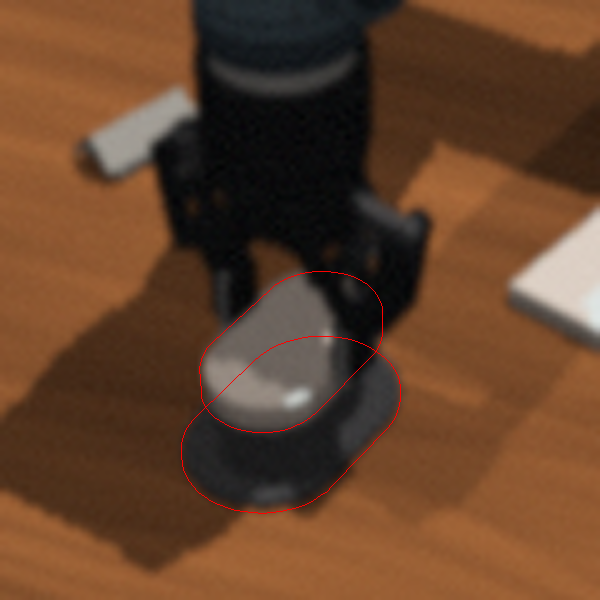

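Request:
apply_moves --increments '[{"dx":-3,"dy":-1,"dz":5,"wx":0,"wy":-0.3,"wz":0,"claw":-1},{"dx":0,"dy":0,"dz":6,"wx":0,"wy":0,"wz":0,"claw":-1},{"dx":0,"dy":0,"dz":6,"wx":0,"wy":0,"wz":0,"claw":-1},{"dx":0,"dy":0,"dz":6,"wx":0,"wy":0,"wz":0,"claw":-1},{"dx":0,"dy":0,"dz":5,"wx":0,"wy":0,"wz":0,"claw":-1},{"dx":0,"dy":0,"dz":0,"wx":0,"wy":0,"wz":0,"claw":-1}]'

```text
time: 30.05
tool_pos: [0.6262, 0.0193, 0.0343]
eef_rot: [0.267, 3.128, 0.001]
contact_force: [0.3, -0.5, -0.1]
gripper_width: 0.0565
```

```bash
python3 -c "
from h import *
go(.625,.0195,.0276,2.97)"
```

```text
t 30.05 pos [0.6262 0.0193 0.0343] F [ 0.3 -0.5 -0.1] w 0.0565 q [-0.15  0.47  1.72  0.    0.95 -1.55]
move mm [1.3 0.  6.7] turn deg [0.06 0.14 0.09]
```

Request:
apply_moves --increments '[{"dx":1,"dy":0,"dz":2,"wx":0,"wy":0.1,"wz":0,"claw":-1},{"dx":0,"dy":0,"dz":2,"wx":0,"wy":0,"wz":0,"claw":-1},{"dx":0,"dy":0,"dz":1.5,"wx":0,"wy":0,"wz":0,"claw":-1},{"dx":0,"dy":0,"dz":0,"wx":0,"wy":0,"wz":0,"claw":-1}]'

```text
time: 30.45
tool_pos: [0.6255, 0.0194, 0.0286]
eef_rot: [0.267, 3.129, 0.001]
contact_force: [-0.3, -0.8, -1.0]
gripper_width: 0.0562
```

```bash
python3 -c "
from h import *
go(.625,.0195,.0276,2.97)"
```

```text
t 30.45 pos [0.6255 0.0194 0.0286] F [-0.3 -0.8 -1. ] w 0.0562 q [-0.15  0.48  1.72  0.    0.95 -1.55]
move mm [0.5 0.  1. ] turn deg [0.06 0.07 0.09]
```

Request:
apply_moves --increments '[{"dx":0,"dy":0,"dz":0.8,"wx":0,"wy":0,"wz":0,"claw":-1},{"dx":0,"dy":0,"dz":0.8,"wx":0,"wy":0,"wz":0,"claw":-1}]'

```text
time: 30.65
tool_pos: [0.6258, 0.0194, 0.0275]
eef_rot: [0.267, 3.128, 0.001]
contact_force: [-2.6, 1.3, 4.4]
gripper_width: 0.0564
```

```bash
python3 -c "
from h import *
go(.625,.0195,.0276,2.97)"
```

```text
t 30.65 pos [0.6258 0.0194 0.0275] F [-2.6  1.3  4.4] w 0.0564 q [-0.15  0.48  1.72  0.    0.94 -1.55]
move mm [ 0.8 -0.  -0.1] turn deg [0.06 0.1  0.09]
```

Contact at the expected height. Release and rise.

Request:
apply_moves --increments '[{"dx":0,"dy":0,"dz":0,"wx":0,"wy":0,"wz":0,"claw":0.5},{"dx":0,"dy":0,"dz":0,"wx":0,"wy":0,"wz":0,"claw":1},{"dx":0,"dy":0,"dz":0,"wx":0,"wy":0,"wz":0,"claw":1},{"dx":0,"dy":0,"dz":-1,"wx":0,"wy":0,"wz":0,"claw":1},{"dx":0,"dy":0,"dz":-5,"wx":0,"wy":0,"wz":0,"claw":1},{"dx":0,"dy":0,"dz":-10,"wx":0,"wy":0,"wz":0,"claw":1},{"dx":0,"dy":0,"dz":-20,"wx":0,"wy":0,"wz":0,"claw":1},{"dx":0,"dy":0,"dz":-25,"wx":0,"wy":0,"wz":0,"claw":1},{"dx":0,"dy":0,"dz":-30,"wx":0,"wy":0,"wz":0,"claw":1},{"dx":0,"dy":0,"dz":0,"wx":0,"wy":0,"wz":0,"claw":1}]'

```text
time: 31.65
tool_pos: [0.6267, 0.0191, 0.1259]
eef_rot: [0.266, 3.125, 0.001]
contact_force: [0.5, -1.0, 1.3]
gripper_width: 0.0854
```

```bash
python3 -c "
from st import *
go(.447,.131,.1,2.87)
for n in('scene','top'):
  cv2.imwrite(f'pics/{n}4.png',viewer.get_image(n)[:,:,::-1])
for n,b in(('top',(205,205,270,285)),('scene',(300,180,380,250))):
  I=cv2.imread(f'pics/{n}4.png');hsv=cv2.cvtColor(I,cv2.COLOR_BGR2HSV);x0,y0,x1,y1=b
  m=np.zeros((420,560));m[y0:y1,x0:x1]=(hsv[y0:y1,x0:x1,1]<75)
  print(m.sum(),fit({n:m},lambda q:solid(rect(.13,.062),.014,*q,0),(.447,.13,-.265)))
I=cv2.imread('pics/scene4.png')
over('scene',I,[solid(oval(.104,.058),.014,.6245,.0195,-.172,.005),solid(oval(.124,.078),.005,.623,.0195,-.172,0),solid(rect(.13,.062),.014,.447,.130,-.27,0)],(150,170,385,310),3.4,'pics/g11.png')
"
```

```text
t 31.65 pos [0.6267 0.0191 0.1259] F [ 0.5 -1.   1.3] w 0.0854 q [-0.15  0.33  1.7   0.    1.1  -1.55]
move mm [196.1  79.8  25. ] turn deg [0.08 0.29 5.82]
3939.0 (array([ 0.4257842 ,  0.13507547, -0.14801978]), np.float64(0.6286068425847109))
938.0 (array([ 0.44441514,  0.12971065, -0.27778621]), np.float64(0.07119862870521343))
```

View pics/g11.png

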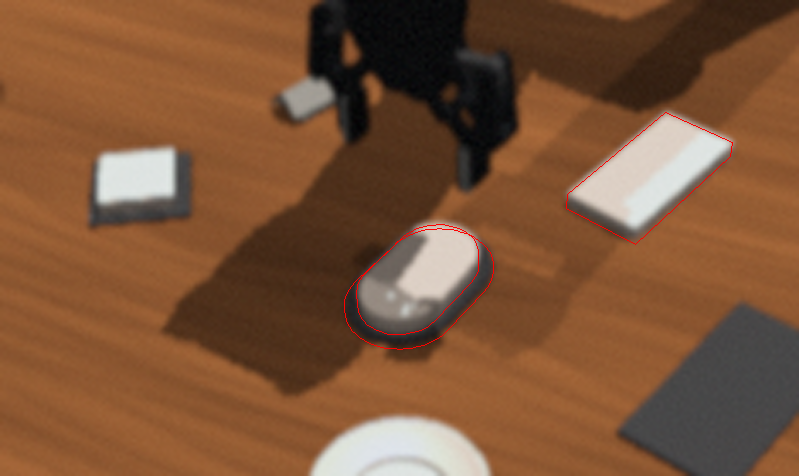

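View pics/top4.png

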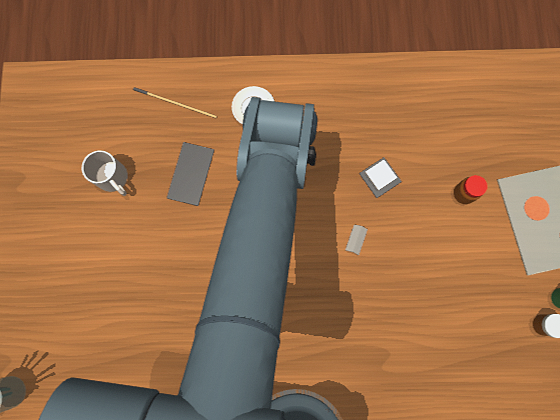

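Request:
apply_moves --increments '[{"dx":0,"dy":0,"dz":0,"wx":0,"wy":0.3,"wz":6,"claw":1},{"dx":14,"dy":8,"dz":0,"wx":0,"wy":0,"wz":0,"claw":1},{"dx":20,"dy":10,"dz":0,"wx":0,"wy":0,"wz":0,"claw":1},{"dx":20,"dy":10,"dz":0,"wx":0,"wy":0,"wz":0,"claw":1},{"dx":20,"dy":10,"dz":0,"wx":0,"wy":0,"wz":0,"claw":1},{"dx":20,"dy":10,"dz":0,"wx":0,"wy":0,"wz":0,"claw":1},{"dx":20,"dy":10,"dz":0,"wx":0,"wy":0,"wz":0,"claw":1},{"dx":20,"dy":10,"dz":0,"wx":0,"wy":0,"wz":0,"claw":1},{"dx":20,"dy":10,"dz":0,"wx":0,"wy":0,"wz":0,"claw":1},{"dx":20,"dy":10,"dz":0,"wx":0,"wy":0,"wz":0,"claw":1},{"dx":0,"dy":0,"dz":0,"wx":0,"wy":0,"wz":0,"claw":1}]'

```text
time: 32.85
tool_pos: [0.4651, 0.156, 0.1103]
eef_rot: [-0.436, -3.076, 0.003]
contact_force: [0.4, -0.1, -0.8]
gripper_width: 0.0854
```

```bash
python3 -c "
from st import *
go(.4465,.1305,.0215,2.867)"
```

```text
t 32.85 pos [0.4651 0.156  0.1103] F [ 0.4 -0.1 -0.8] w 0.0854 q [ 0.09  0.08  2.04  0.01  1.06 -1.2 ]
move mm [  7.7 -29.1  89.3] turn deg [-0.39 -1.96 -0.41]
```

Request:
apply_moves --increments '[{"dx":4,"dy":-15,"dz":0,"wx":-0.4,"wy":-2,"wz":-0.4,"claw":1},{"dx":4,"dy":-14,"dz":5,"wx":0,"wy":0,"wz":0,"claw":1},{"dx":0,"dy":0,"dz":10,"wx":0,"wy":0,"wz":0,"claw":1},{"dx":0,"dy":0,"dz":10,"wx":0,"wy":0,"wz":0,"claw":1},{"dx":0,"dy":0,"dz":10,"wx":0,"wy":0,"wz":0,"claw":1},{"dx":0,"dy":0,"dz":8,"wx":0,"wy":0,"wz":0,"claw":1},{"dx":0,"dy":0,"dz":0,"wx":0,"wy":0,"wz":0,"claw":1}]'

```text
time: 33.55
tool_pos: [0.449, 0.1279, 0.0608]
eef_rot: [-0.432, -3.108, 0.001]
contact_force: [0.0, -0.3, 0.3]
gripper_width: 0.0853
```

```bash
python3 -c "
from st import *
go(.4465,.1305,.0215,2.867)"
```

```text
t 33.55 pos [0.449  0.1279 0.0608] F [ 0.  -0.3  0.3] w 0.0853 q [ 0.03  0.1   2.12 -0.    0.92 -1.26]
move mm [ 2.9  1.9 39.4] turn deg [-0.08 -0.23 -0.1 ]
```

Request:
apply_moves --increments '[{"dx":3,"dy":2,"dz":4,"wx":0,"wy":-0.2,"wz":0,"claw":1},{"dx":0,"dy":0,"dz":7,"wx":0,"wy":0,"wz":0,"claw":1},{"dx":0,"dy":0,"dz":7,"wx":0,"wy":0,"wz":0,"claw":1},{"dx":0,"dy":0,"dz":7,"wx":0,"wy":0,"wz":0,"claw":1},{"dx":0,"dy":0,"dz":0,"wx":0,"wy":0,"wz":0,"claw":1}]'

```text
time: 34.05
tool_pos: [0.4471, 0.1314, 0.0339]
eef_rot: [0.431, 3.111, -0.002]
contact_force: [-0.4, -0.3, 0.1]
gripper_width: 0.0854
```

```bash
python3 -c "
from st import *
go(.4465,.1305,.0215,2.867)"
```

```text
t 34.05 pos [0.4471 0.1314 0.0339] F [-0.4 -0.3  0.1] w 0.0854 q [ 0.04  0.16  2.13 -0.    0.86 -1.25]
move mm [ 0.3 -1.  12.4] turn deg [-0.06  0.03 -0.06]
```

Request:
apply_moves --increments '[{"dx":0.3,"dy":-1,"dz":5,"wx":0,"wy":0,"wz":0,"claw":1},{"dx":0,"dy":0,"dz":5,"wx":0,"wy":0,"wz":0,"claw":1},{"dx":0,"dy":0,"dz":2,"wx":0,"wy":0,"wz":0,"claw":0.7},{"dx":0,"dy":0,"dz":0,"wx":0,"wy":0,"wz":0,"claw":0.6},{"dx":0,"dy":0,"dz":0,"wx":0,"wy":0,"wz":0,"claw":0.6}]'

```text
time: 34.55
tool_pos: [0.4468, 0.1303, 0.021]
eef_rot: [0.432, 3.111, -0.002]
contact_force: [-0.2, 0.4, 0.4]
gripper_width: 0.0686
```

```bash
python3 -c "
from h import *
go(.4465,.1305,.0215,2.867)
im=viewer.get_image('scene')[:,:,::-1].copy()
cv2.imwrite('pics/g12.png',cv2.resize(im[160:260,280:400],None,fx=6,fy=6,interpolation=3))"
```

```text
t 34.55 pos [0.4468 0.1303 0.021 ] F [-0.2  0.4  0.4] w 0.0686 q [ 0.04  0.18  2.13 -0.    0.83 -1.25]
move mm [ 0.4  0.1 -0.5] turn deg [-0.05  0.06 -0.06]
```

View pics/g12.png

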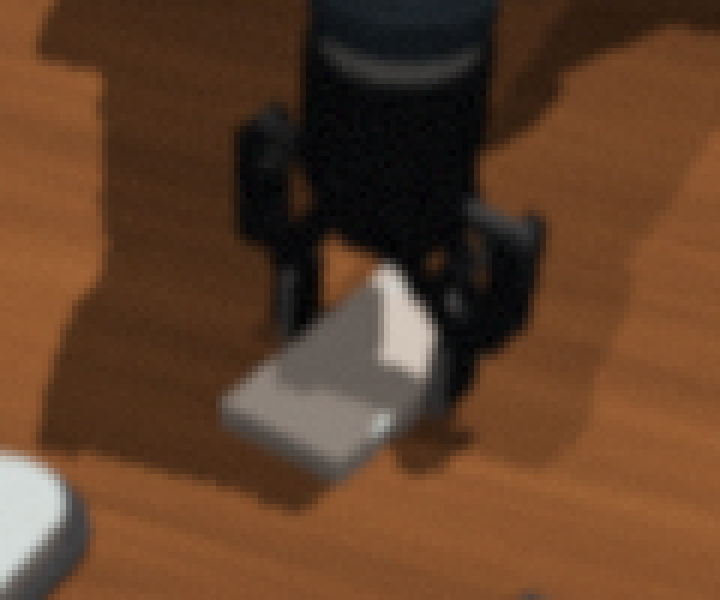

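Request:
apply_moves --increments '[{"dx":0,"dy":0,"dz":0,"wx":0,"wy":0,"wz":0,"claw":0.48},{"dx":0,"dy":0,"dz":0,"wx":0,"wy":0,"wz":0,"claw":-1},{"dx":0,"dy":0,"dz":0,"wx":0,"wy":0,"wz":0,"claw":-1},{"dx":0,"dy":0,"dz":0,"wx":0,"wy":0,"wz":0,"claw":-1}]'

```text
time: 35.0
tool_pos: [0.4475, 0.1304, 0.0218]
eef_rot: [0.431, 3.109, -0.001]
contact_force: [-0.7, 0.3, -1.0]
gripper_width: 0.0602
```

```bash
python3 -c "
from h import *
go(.4465,.1305,.0215,2.867)"
```

```text
t 35.00 pos [0.4475 0.1304 0.0218] F [-0.7  0.3 -1. ] w 0.0602 q [ 0.04  0.18  2.13 -0.    0.83 -1.25]
move mm [ 1.  -0.1  0.3] turn deg [-0.03  0.15 -0.06]
```

Request:
apply_moves --increments '[{"dx":0,"dy":0,"dz":-3,"wx":0,"wy":0,"wz":0,"claw":-1},{"dx":0,"dy":0,"dz":-6,"wx":0,"wy":0,"wz":0,"claw":-1},{"dx":0,"dy":0,"dz":-12,"wx":0,"wy":0,"wz":0,"claw":-1},{"dx":0,"dy":0,"dz":-15,"wx":0,"wy":0,"wz":0,"claw":-1},{"dx":0,"dy":0,"dz":-20,"wx":0,"wy":0,"wz":0,"claw":-1},{"dx":0,"dy":0,"dz":-15,"wx":0,"wy":0,"wz":0,"claw":-1},{"dx":0,"dy":0,"dz":0,"wx":0,"wy":0,"wz":0,"claw":-1}]'

```text
time: 35.7
tool_pos: [0.4464, 0.1305, 0.0979]
eef_rot: [0.431, 3.11, -0.001]
contact_force: [0.5, 0.2, -2.4]
gripper_width: 0.0602
```

```bash
python3 -c "
from h import *
go(.633,.2495,.09,2.877)
im=viewer.get_image('scene')[:,:,::-1].copy();s=bot.state();p=s['tool_pos']
over('scene',im,[solid(rect(.13,.062),.014,p[0],p[1],-.275,p[2]-.0218)],(270,140,410,260),5,'pics/g13.png')"
```

```text
t 35.70 pos [0.4464 0.1305 0.0979] F [ 0.5  0.2 -2.4] w 0.0602 q [ 0.04  0.02  2.12 -0.    1.   -1.25]
move mm [-147.2  165.3    8. ] turn deg [-0.04  0.1  -0.63]
```

View pics/g13.png

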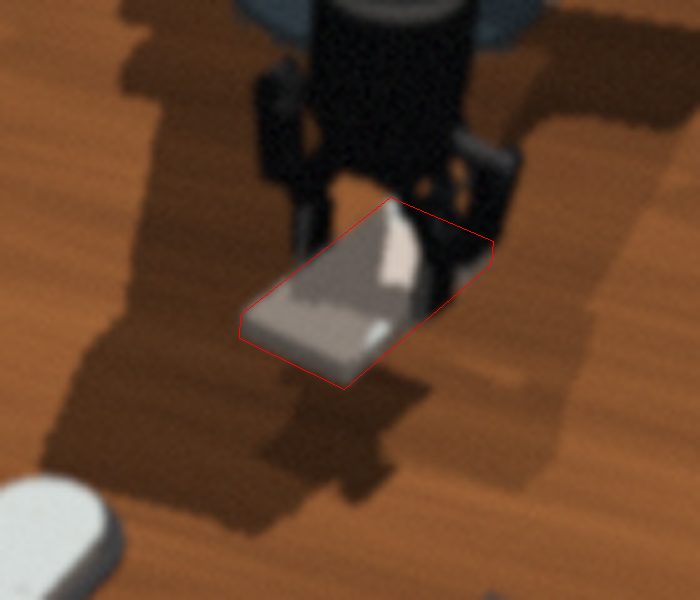

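Request:
apply_moves --increments '[{"dx":-6,"dy":7,"dz":0,"wx":0,"wy":0,"wz":-0.6,"claw":-1},{"dx":-11,"dy":12,"dz":-1,"wx":0,"wy":0,"wz":0,"claw":-1},{"dx":-11,"dy":12,"dz":-1,"wx":0,"wy":0,"wz":0,"claw":-1},{"dx":-11,"dy":12,"dz":-1,"wx":0,"wy":0,"wz":0,"claw":-1},{"dx":-11,"dy":12,"dz":-1,"wx":0,"wy":0,"wz":0,"claw":-1},{"dx":-11,"dy":12,"dz":0,"wx":0,"wy":0,"wz":0,"claw":-1},{"dx":-11,"dy":12,"dz":0,"wx":0,"wy":0,"wz":0,"claw":-1},{"dx":-11,"dy":12,"dz":0,"wx":0,"wy":0,"wz":0,"claw":-1},{"dx":-11,"dy":12,"dz":0,"wx":0,"wy":0,"wz":0,"claw":-1},{"dx":-11,"dy":12,"dz":0,"wx":0,"wy":0,"wz":0,"claw":-1},{"dx":-11,"dy":12,"dz":0,"wx":0,"wy":0,"wz":0,"claw":-1},{"dx":-11,"dy":12,"dz":0,"wx":0,"wy":0,"wz":0,"claw":-1},{"dx":-11,"dy":12,"dz":0,"wx":0,"wy":0,"wz":0,"claw":-1},{"dx":0,"dy":0,"dz":0,"wx":0,"wy":0,"wz":0,"claw":-1}]'

```text
time: 37.15
tool_pos: [0.6207, 0.2481, 0.0798]
eef_rot: [-0.404, -3.091, 0.011]
contact_force: [-0.2, -0.2, -1.9]
gripper_width: 0.0602
```

```bash
python3 -c "
from h import *
go(.633,.2495,.0268,2.877)"
```

```text
t 37.15 pos [0.6207 0.2481 0.0798] F [-0.2 -0.2 -1.9] w 0.0602 q [ 0.21  0.49  1.58  0.    1.09 -1.1 ]
move mm [-12.7   5.   52.6] turn deg [-0.59 -1.35  0.28]
```

Request:
apply_moves --increments '[{"dx":-6,"dy":5,"dz":0,"wx":-0.6,"wy":-1.3,"wz":0.3,"claw":-1},{"dx":-6,"dy":0,"dz":0,"wx":0,"wy":0,"wz":0,"claw":-1},{"dx":0,"dy":0,"dz":5,"wx":0,"wy":0,"wz":0,"claw":-1},{"dx":0,"dy":0,"dz":7,"wx":0,"wy":0,"wz":0,"claw":-1},{"dx":0,"dy":0,"dz":0,"wx":0,"wy":0,"wz":0,"claw":-1}]'

```text
time: 37.65
tool_pos: [0.6318, 0.2491, 0.0629]
eef_rot: [-0.415, -3.109, 0.002]
contact_force: [0.3, 0.5, -1.8]
gripper_width: 0.06
```

```bash
python3 -c "
from h import *
go(.633,.2495,.0268,2.877)
im=viewer.get_image('scene')[:,:,::-1].copy();s=bot.state();p=s['tool_pos']
over('scene',im,[solid(rect(.13,.062),.014,p[0],p[1],-.265,p[2]-.0218),solid(rect(.15,.082),.005,.633,.2495,-.265,0)],(300,190,440,330),4.2,'pics/g14.png')"
```

```text
t 37.65 pos [0.6318 0.2491 0.0629] F [ 0.3  0.5 -1.8] w 0.0600 q [ 0.21  0.53  1.57  0.    1.05 -1.1 ]
move mm [-1.2  0.8 36.1] turn deg [-0.12 -0.27 -0.04]
```

View pics/g14.png

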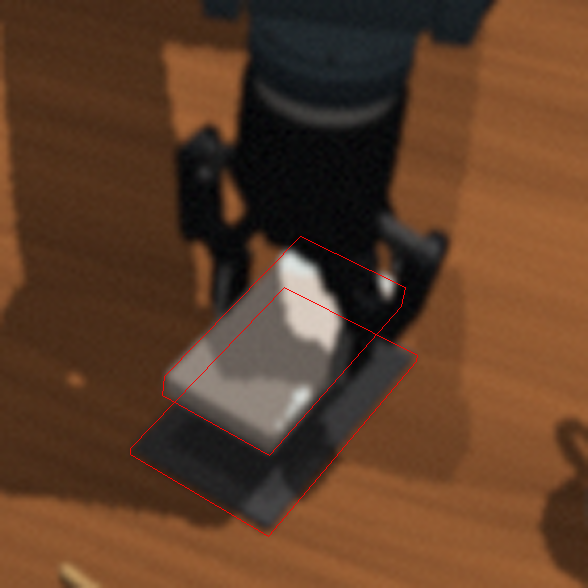

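Matches. Descend.

Request:
apply_moves --increments '[{"dx":-1.2,"dy":0.8,"dz":5,"wx":-0.1,"wy":-0.3,"wz":0,"claw":-1},{"dx":0,"dy":0,"dz":6,"wx":0,"wy":0,"wz":0,"claw":-1},{"dx":0,"dy":0,"dz":6,"wx":0,"wy":0,"wz":0,"claw":-1},{"dx":0,"dy":0,"dz":6,"wx":0,"wy":0,"wz":0,"claw":-1},{"dx":0,"dy":0,"dz":5,"wx":0,"wy":0,"wz":0,"claw":-1},{"dx":0,"dy":0,"dz":0,"wx":0,"wy":0,"wz":0,"claw":-1}]'

```text
time: 38.3
tool_pos: [0.6332, 0.2495, 0.033]
eef_rot: [0.415, 3.113, -0.0]
contact_force: [-0.1, -0.6, -2.5]
gripper_width: 0.0603
```

```bash
python3 -c "
from h import *
go(.633,.2495,.0268,2.877)"
```

```text
t 38.30 pos [0.6332 0.2495 0.033 ] F [-0.1 -0.6 -2.5] w 0.0603 q [ 0.21  0.57  1.57 -0.    1.   -1.1 ]
move mm [ 0.2 -0.1  6.2] turn deg [-0.    0.09 -0.04]
```

Request:
apply_moves --increments '[{"dx":0,"dy":0,"dz":2,"wx":0,"wy":0.1,"wz":0,"claw":-1},{"dx":0,"dy":0,"dz":2,"wx":0,"wy":0,"wz":0,"claw":-1},{"dx":0,"dy":0,"dz":1.2,"wx":0,"wy":0,"wz":0,"claw":-1},{"dx":0,"dy":0,"dz":0,"wx":0,"wy":0,"wz":0,"claw":-1}]'

```text
time: 38.7
tool_pos: [0.6336, 0.2496, 0.0277]
eef_rot: [0.415, 3.114, 0.0]
contact_force: [-0.3, -0.3, -2.0]
gripper_width: 0.0601
```

```bash
python3 -c "
from h import *
go(.633,.2495,.0268,2.877)"
```

```text
t 38.70 pos [0.6336 0.2496 0.0277] F [-0.3 -0.3 -2. ] w 0.0601 q [ 0.21  0.58  1.57  0.    1.   -1.1 ]
move mm [ 0.5 -0.2  0.9] turn deg [ 0.02  0.02 -0.04]
```

Request:
apply_moves --increments '[{"dx":0,"dy":0,"dz":0.8,"wx":0,"wy":0,"wz":0,"claw":-1},{"dx":0,"dy":0,"dz":0.8,"wx":0,"wy":0,"wz":0,"claw":-1}]'

```text
time: 38.9
tool_pos: [0.6338, 0.2497, 0.0269]
eef_rot: [0.415, 3.113, 0.0]
contact_force: [-3.2, -0.2, 4.1]
gripper_width: 0.0602
```

```bash
python3 -c "
from h import *
go(.633,.2495,.0268,2.877)"
```

```text
t 38.90 pos [0.6338 0.2497 0.0269] F [-3.2 -0.2  4.1] w 0.0602 q [ 0.21  0.58  1.56  0.    0.99 -1.1 ]
move mm [ 0.8 -0.4  0.1] turn deg [ 0.02  0.03 -0.04]
```

Request:
apply_moves --increments '[{"dx":0,"dy":0,"dz":0,"wx":0,"wy":0,"wz":0,"claw":0.6},{"dx":0,"dy":0,"dz":0,"wx":0,"wy":0,"wz":0,"claw":1},{"dx":0,"dy":0,"dz":0,"wx":0,"wy":0,"wz":0,"claw":1},{"dx":0,"dy":0,"dz":-1,"wx":0,"wy":0,"wz":0,"claw":1},{"dx":0,"dy":0,"dz":-5,"wx":0,"wy":0,"wz":0,"claw":1},{"dx":0,"dy":0,"dz":-10,"wx":0,"wy":0,"wz":0,"claw":1},{"dx":0,"dy":0,"dz":-20,"wx":0,"wy":0,"wz":0,"claw":1},{"dx":0,"dy":0,"dz":-30,"wx":0,"wy":0,"wz":0,"claw":1},{"dx":0,"dy":0,"dz":-30,"wx":0,"wy":0,"wz":0,"claw":1},{"dx":20,"dy":0,"dz":-30,"wx":0,"wy":0,"wz":0,"claw":1},{"dx":30,"dy":0,"dz":0,"wx":0,"wy":0,"wz":0,"claw":1},{"dx":30,"dy":0,"dz":0,"wx":0,"wy":0,"wz":0,"claw":1},{"dx":30,"dy":0,"dz":0,"wx":0,"wy":0,"wz":0,"claw":1},{"dx":30,"dy":0,"dz":0,"wx":0,"wy":0,"wz":0,"claw":1},{"dx":30,"dy":0,"dz":0,"wx":0,"wy":0,"wz":0,"claw":1},{"dx":30,"dy":0,"dz":0,"wx":0,"wy":0,"wz":0,"claw":1},{"dx":0,"dy":0,"dz":0,"wx":0,"wy":0,"wz":0,"claw":1}]'

```text
time: 40.6
tool_pos: [0.4384, 0.3044, 0.1703]
eef_rot: [0.416, 3.096, 0.014]
contact_force: [0.1, -0.5, 0.2]
gripper_width: 0.0854
```

```bash
python3 -c "
from st import *
go(.447,.131,.1,2.87)
for n in('scene','top'):
  cv2.imwrite(f'pics/{n}5.png',viewer.get_image(n)[:,:,::-1])
L=[('rect',rect(.13,.062),(.633,.2495,-.265),(160,130,225,215)),('oval',oval(.104,.058),(.624,.0195,-.17),(260,145,305,205)),('sq',rect(.056,.056),(.613,-.22,.564),(350,150,405,205))]
I=cv2.imread('pics/top5.png')
hsv=cv2.cvtColor(I,cv2.COLOR_BGR2HSV)
for nm,o,q,b in L:
  x0,y0,x1,y1=b;m=np.zeros((420,560));m[y0:y1,x0:x1]=(hsv[y0:y1,x0:x1,1]<75)&(hsv[y0:y1,x0:x1,2]>160)
  print(nm,m.sum(),fit({'top':m},lambda p:solid(o,.014,*p,.005),q))
m=np.zeros((420,560));m[220:262,335:375]=hsv[220:262,335:375,1]<75
print('roof',m.sum(),fit({'top':m},lambda p:roof(.066,*p,.0057),(.457,-.154,-.37)))
"
```

```text
t 40.60 pos [0.4384 0.3044 0.1703] F [ 0.1 -0.5  0.2] w 0.0854 q [ 0.4   0.06  1.93 -0.    1.14 -0.91]
move mm [ -52.9 -165.7   69.3] turn deg [0.64 0.96 0.24]
rect 1314.0 (array([ 0.63536797,  0.25159869, -0.27573427]), np.float64(0.0560957411884084))
oval 880.0 (array([ 0.62602689,  0.02016275, -0.15475432]), np.float64(0.04962121212121212))
sq 521.0 (array([ 0.61693061, -0.2223753 ,  0.57903521]), np.float64(0.08854766474728086))
roof 397.0 (array([ 0.45849082, -0.1546516 , -0.37186962]), np.float64(0.061075714920729))
```

View pics/top5.png

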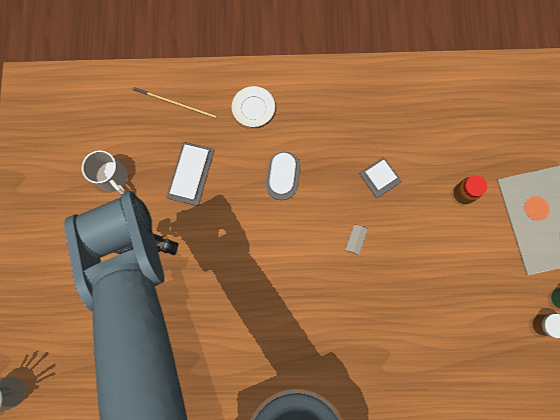

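View pics/scene5.png

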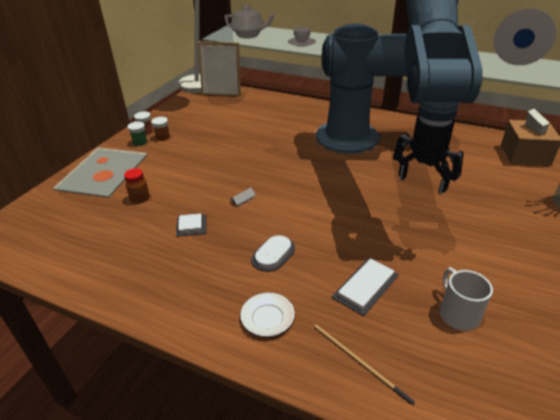

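```bash
python3 -c "
from workcell import bot
print(bot.finish_job())"
```

```text
the job is handed in; nothing more can be done
None
```

I took the stack apart in the order you set and handed the job in at about 41 s of the 109 s allowed. All four pieces ended where they should be on my last checks; the hand-in gave no verdict.

- **Long angle:** It is nested over the short one. It touched at the height expected for a nested fit. In the final top image it lies about 2 mm from where the short angle was measured at the start, almost all of it along the ridge, and within 0.02 rad of it in yaw. The short angle is now hidden underneath, so I could not measure it again directly.
- **Square tile, oval and rectangular plaque:** Each touched its pad with about 3–4 N and was then released. The final top image puts them about 4.5 mm (square), 3 mm (oval) and 3 mm (rectangular) from their pad centres, all within 0.02 rad of parallel. The limits are 12 mm and 0.17 rad.
- **Mug, jar and arm:** The mug and the jar look unmoved in the last pictures. The gripper is open and clear of everything.

The two cameras disagreed by about 2–3 mm on several positions, which is roughly the stated calibration error. The largest gap was in the short angle's yaw: 0.386 rad from one camera and 0.336 rad from the other. I went mostly with the top camera, and the angle nested at the right height without catching.

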